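# Shut the dish drawer of the viewing box and hold its mirror lid at the index

## Robot

A 6-joint arm with a two-finger parallel gripper is mounted at the origin on a cart in front of the work surface, level with it; the furniture and walls round the work are solid. World frame = base frame: x ahead of the robot, y to its left, z up, the work surface at z = 0. Lengths are in mm, angles in rad, forces in N, time in s.
With the tool pointing down it reaches from about 275 to 1000 mm from the base axis. Payload 8.4 kg.
Tool frame: the origin (TCP) lies on the centre line of the jaws, within the pads' length; the fingertips stand 25 mm ahead of it and the grasp point (between the pads) lies 6 mm ahead of it; z points along the fingers, x is the direction in which the jaws open and shut, and the axes are right-handed (so a half turn about z gives the same grasp; the last joint's range is limited). The gripper opens to 85 mm and grips with 20 to 120 N. Pads are 22 mm wide; open, the fingers measure 114 mm over their backs; the gripper's body (76 mm by 85 mm) begins 54 mm behind the grasp point. The pads swing forward as they close: fully open they stand 13 mm farther back than shut.
Start: joints at [1.182, 0.353, 1.633, -0, 1.155, -0.002], TCP at [235.766, 578.829, 256.281] pointing down, gripper open.
Joint ranges: [-2.63, 2.63], [-0.92, 2.1], [0.06, 2.66], [-1.3, 4.44], [0, 2.69], [-3.02, 3.02]. Speed limits (rad/s): [2.22, 2.22, 2.79, 3.14, 3.14, 3.14].

## Interface

Orientations are given as [roll, pitch, yaw] about the fixed x, y, z axes, in that order (R = Rz(yaw) Ry(pitch) Rx(roll)).
In Python, from rig import r gives the robot as it stands. The module is installed in compiled form; this text tells all that it offers.
- The arm moves only by the tool jog_arm, never from a script. Its argument "deltas" is a list of rows, each an object with "gripper": the gripper command: -1 is fully open, 1 is shut, values between are in proportion; "translation": the shift along the world's x, y, z in units of 10 cm (1.0 is 10 cm), a list of three; "dr": the turn, a rotation vector about the world's x, y, z in units of pi/2 rad (1.0 is pi/2 rad), a list of three. In form: [{"gripper": gripper, "translation": [x, y, z], "dr": [wx, wy, wz]}, ...]. A call has 1 to 12 rows; each row shifts and turns the commanded pose from where the row before left it; what a row does not reach is not made up. A row lasts 1/12 s, in which the tool goes at most 41.7 mm and 7.16 degrees, less where a joint would pass 70% of its speed; a pose out of reach is approached as far as the arm can. A call with a number of a shift or a turn outside -1 to 1 is refused whole. A call with a gripper value outside its range is refused whole. The fingers move at their own pace and stop on an object; "squeeze" is the grip in N (left out, the last holds). Time passes only in rows, so rows that do not move let the fingers close. It gives the time, the measured TCP pose, the force and the opening at its end, in the units of the state.
- r.sense(): the state, without advancing time (a new reading comes with each control period).
- r.grab_frame(name): name is "scene" or "top" or "wrist"; returns the picture (384x512x3 uint8, blue, green, red); there is no depth.
- r.calibration(name): a dict with "mtx" (3x3 intrinsics, pixels), "k1" (the pictures are not rectified: a ray, as slopes to the right and down, at radius r is drawn at 1 + k1 r^2 times it, then the intrinsics apply), "world_from_camera" (4x4, takes a point from camera to world coordinates). Camera axes: x right, y down, z forward; pixel columns grow to the right and rows downward; lengths in mm; the calibration is good to about 2 mm. A picture is of the moment at which its call begins: read the wrist's pose just before it. calibration takes no time and is no camera call; for the wrist camera it gives the pose at the moment of the call.
- r.sign_off(): hands the job in, once; it reports no verdict.
The state is a dict: "clock": time; "qpos": joint angles; "qvel": joint speeds; "joint_efforts": joint torques, N m; "eef_pos": TCP position; "tcp_rot": TCP orientation; "contact_force": force on the tool from outside, world axes, zero at the start; "wrist_torque": the same for the moment, N m; "opening": opening from 0.0 (shut) to 1.0 (fully open).
Only numpy, scipy, OpenCV 4.12 (cv2) and the standard library are available. Lean on these libraries where they do the work, as an engineer would, in place of code of your own. Each camera call takes 0.05 s, during which the arm holds its last target. There are 200 camera calls.

## Task

The petri dish is already loaded in the viewing box: push the sample drawer fully shut with the mirror lid still down, then raise the mirror lid until the pointer on its edge lines up with the index clamped on the arc, which I have set for my eye height. The lid has no stay and falls if let go, so finish holding it still there while I look at the dish in the mirror. Leave the index setting alone, keep the dish seated in its drawer, and do not disturb the tip box, timer and beaker standing around.

Things in the scene. Friction and masses are not known exactly. Their poses are not given: they have to be found in the camera images.
- viewer: white box fixed to the worktop, 160 mm deep (x) by 190 mm wide (y), 94 mm high with the lid down, open top under the lid. Origin: centre of its underside on the worktop; its -x side is the front with the drawer, its -y side carries the aluminium arc that stands up beside the lid (125 mm radius, centred on the hinge axis). The box's place and yaw change from run to run.
- drawer (a joint): sample drawer in the front of the box: 0 is fully shut, grows in m as it is pulled out to the box's -x; travel 0.09 m, starts 0.04 to 0.07 m out; about 1 N of friction, no latch, stays where it is left. To count as shut it must be within 4 mm of home.
- drawer_pull (a point): centre of the drawer's pull bar, moves with it: level steel bar 10 mm thick, 140 mm long over its ends along the box's y, 38 mm in front of the drawer's front panel, 49.5 mm above the worktop. Axes as the box's. With the drawer shut the lid's knob stands 12 mm behind and 40 mm above the middle of the bar: keep the fingertips within 10 mm below the bar to clear it.
- dish_seat (a point): centre of the dish's shallow recess on the drawer's floor, moves with the drawer, 72 mm behind the front face of the drawer's front panel, 21.5 mm above the worktop. The recess is 112 mm (along x) by 79 mm inside a rim 8 mm high, so the dish may lie up to 20 mm before or behind this point.
- dish: glass petri dish with its lid on, 74 mm diameter, 16 mm high, loose, 30 g, lying flat in the recess of the drawer. Origin: centre of its underside.
- lid: white mirror lid, 164 mm from hinge to front edge, 190 wide, 7 thick, 0.2 to 0.45 kg. Origin: mid-width on the hinge axis, 90 mm above the worktop, 78 mm behind the box's centre. It lies along its own -x; its y is the hinge axis. Shut it has the box's axes; opening turns it about +y: the front edge rises and goes back; range 0 to 1.4 rad. The hinge is free: let go anywhere, the lid falls shut.
- lid_knob (a point): centre of the ball knob (aluminium, 26 mm diameter) on a stud 8 mm thick in the middle of the lid's front edge; 190 mm from the hinge axis in the plane of the lid, 26 mm beyond the lid's front edge; 90 mm above the worktop when shut. Moves with the lid. It can be pinched on its two sides along y and then turns freely between the pads as the lid swings.
- lid_pointer (a point): reference point of the dark pointer on the right (-y) edge of the lid, 125 mm from the hinge axis in the plane of the lid, taken in the plane of the arc (105.5 mm right of the box's middle). Moves with the lid.
- index_mark (a point): point of the index (small black clamp block, aluminium thumb-screw of 17 mm diameter on the arc's outer side), 125 mm from the hinge axis, in the plane of the arc: where lid_pointer will be at the wanted lid angle, 0.75 to 1.1 rad from shut, different in each run. Its axes are the box's turned about y by that angle. It holds by friction; do not push it.
- tips: bystander: pipette tip box, blue with clear lid, 84 x 120 x 81 mm, loose, to the left of the box. Origin: centre of its underside.
- clock: bystander: white bench timer, 54 x 66 x 22 mm, loose, left in front of the box. Origin: centre of its underside.
- beaker: bystander: empty 100 ml plastic beaker, 71 mm diameter, 71 mm high, loose, to the right in front. Origin: centre of its underside.
Things that resemble listed ones, but are neither listed nor needed, are in the scene too. What is shaped like the dish but blue is not meant.

How it is judged:
By the outcome, as a careful person would: the job done as asked, in the order asked, and still so for the second after the job is handed in, while the arm keeps its last pose, push and grip.
It also fails if it takes over 42 s, if anything falls off the work surface, if the arm or the gripper's body presses on something with over 40 N, if the wrist force passes 120 N, or if a joint passes its speed limit or range.

## Working session

There is one attempt and no reset: what is moved stays moved. The work goes in short steps, Python scripts to look and compute and a tool call to move; the robot and the scene stay as the last step left them, time stands still between calls to the robot, and variables do not carry over. Pictures are saved under pics/ and viewed, about 8 in all and at most 12, crops included, and the job is handed in when it is done.

Besides the shell and the picture viewer there is one more tool, called after ">>>" as name(argument=value, ...), one argument or row to a line, values as JSON. jog_arm: Moves the arm, as the interface text tells. Shifts and turns lie within -1 to 1; 1 stands for 10 cm of shift or pi/2 rad of turn. Its arguments: {"type":"object","properties":{"deltas":{"type":"array"},"squeeze":{"type":"number"}},"required":["deltas"]}

```bash
mkdir -p pics; cat > h.py <<'E'
import numpy as np, cv2
from rig import r
def ray(name,px,cal=None):
    c=cal or r.calibration(name); K=np.array(c["mtx"]); k=c["k1"]; T=np.array(c["world_from_camera"])
    p=np.linalg.inv(K)@[px[0],px[1],1]; d=p[:2]; u=d.copy()
    for _ in range(20): u=d/(1+k*(u@u))
    v=T[:3,:3]@np.array([u[0],u[1],1]); return T[:3,3],v/np.linalg.norm(v)
def onz(name,px,z,cal=None):
    o,v=ray(name,px,cal); return o+v*(z-o[2])/v[2]
def proj(name,P,cal=None):
    c=cal or r.calibration(name); K=np.array(c["mtx"]); T=np.array(c["world_from_camera"])
    p=T[:3,:3].T@(np.array(P)-T[:3,3]); u=p[:2]/p[2]; u=u*(1+c["k1"]*(u@u)); return (K@[u[0],u[1],1])[:2]
def tri(a,b):
    (o1,v1),(o2,v2)=a,b
    A=np.stack([v1,-v2],1); s=np.linalg.lstsq(A,o2-o1,rcond=None)[0]
    p,q=o1+s[0]*v1,o2+s[1]*v2; return (p+q)/2,np.linalg.norm(p-q)
E
python3 - <<'E'
from h import *
for n in("scene","top"):
    im=r.grab_frame(n); cv2.imwrite(f"pics/{n}0.png",im); cv2.imwrite(f"pics/{n}0b.png",cv2.resize(im,(800,600),interpolation=cv2.INTER_CUBIC))
    c=r.calibration(n); print(n,np.round(c["mtx"],1).tolist(),c["k1"],np.round(c["world_from_camera"],3).tolist())
print(r.sense())
E
```

```text
scene [[361.5, 0.0, 256.3], [0.0, 361.5, 186.3], [0.0, 0.0, 1.0]] 0.02023088141781269 [[0.804, -0.275, 0.528, 46.922], [-0.595, -0.339, 0.729, -559.365], [-0.022, -0.9, -0.436, 491.121], [0.0, 0.0, 0.0, 1.0]]
top [[402.9, 0.0, 259.4], [0.0, 402.9, 195.2], [0.0, 0.0, 1.0]] -0.13128304751467235 [[0.03, -0.982, 0.187, 312.834], [-1.0, -0.031, -0.003, 146.657], [0.008, -0.187, -0.982, 1370.378], [0.0, 0.0, 0.0, 1.0]]
{'clock': 0.1, 'qpos': array([ 1.18158837e+00,  3.53578205e-01,  1.63405293e+00, -3.08360027e-06,
        1.15519653e+00, -2.40882056e-03]), 'qvel': array([-0.00215887, -0.00121358, -0.0022377 ,  0.00032902,  0.00037458,
        0.00071403]), 'joint_efforts': array([ 1.00807578e-03, -6.06365204e+01, -3.42821109e+01,  1.27845892e-04,
        4.03995509e-03, -1.62705851e-05]), 'eef_pos': array([235.62369589, 578.46136006, 255.64008629]), 'tcp_rot': array([-3.14159250e+00,  1.23501463e-03,  1.18399843e+00]), 'contact_force': array([-0.14113228,  0.49325965, -0.13736273]), 'wrist_torque': array([-0.00543956, -0.05267152,  0.01219762]), 'opening': 1.000272431404241}
```

View pics/scene0b.png

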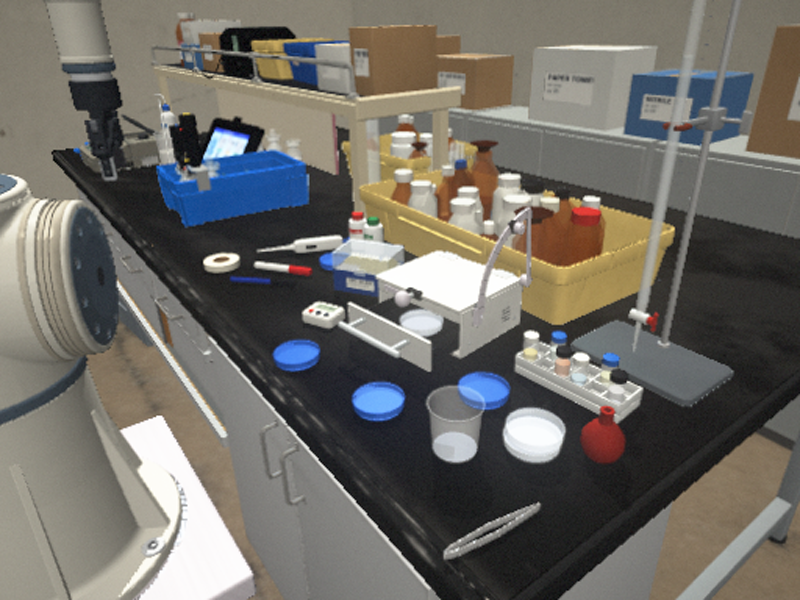

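View pics/top0b.png

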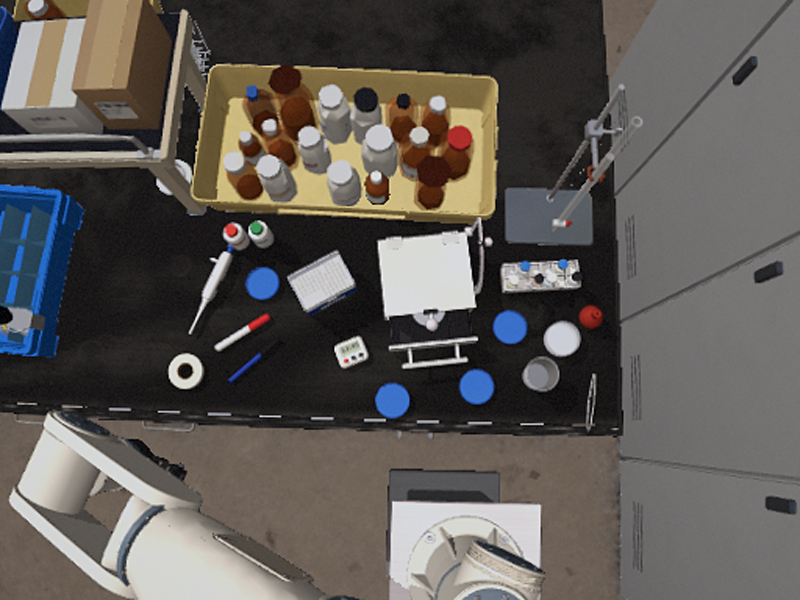

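The scene view (800 px wide) shows the box at about (450,290), its drawer pull at (370,335), the knob at (403,297) and the arc at (505,260) with a thumb-screw near (519,228). In the top view the lid spans (378,240)–(476,315), the bar ends are at about (404,365) and (466,362), and the beaker is at (541,374).

```bash
python3 - <<'E'
from h import *
s=512/800
for n,p,z in [("lidBL",(378,240),94),("lidBR",(470,233),94),("lidFR",(476,311),94),("lidFL",(385,318),94),("barL",(404,365),50),("barR",(466,362),50),("knob",(432,323),90),("beaker",(541,388),0),("clock",(352,352),22),("panelL",(390,348),70),("panelR",(477,340),70)]:
    print(n,np.round(onz("top",(p[0]*s,p[1]*s),z)))
c=r.calibration("wrist");print(np.round(c["mtx"],1).tolist(),c["k1"],np.round(c["world_from_camera"],3).tolist())
im=cv2.imread("pics/top0.png"); g=im.min(2); m=(g>215).astype(np.uint8)
m[:140]=0;m[250:]=0;m[:,:230]=0;m[:,315:]=0
m=cv2.morphologyEx(m,cv2.MORPH_OPEN,np.ones((5,5)))
cs=cv2.findContours(m,0,2)[0]; k=max(cs,key=cv2.contourArea); rr=cv2.minAreaRect(k); print(rr)
for q in cv2.boxPoints(rr): print(np.round(onz("top",q,94),1))
cv2.imwrite("pics/crop0.png",np.hstack([cv2.resize(cv2.imread("pics/scene0.png")[120:250,200:360],None,fx=2.5,fy=2.5,interpolation=2),cv2.resize(im[130:260,230:390],None,fx=2.5,fy=2.5,interpolation=2)]))
E
```

```text
lidBL [694. 205.  94.]
lidBR [716.  11.  94.]
lidFR [549.  -3.  94.]
lidFL [528. 184.  94.]
barL [437. 142.  50.]
barR [447.  12.  50.]
knob [521.  87.  90.]
beaker [ 399. -159.    0.]
clock [464. 255.  22.]
panelL [469. 172.  70.]
panelR [491.  -8.  70.]
[[333.1, 0.0, 258.3], [0.0, 333.1, 190.2], [0.0, 0.0, 1.0]] 0.022781658455645455 [[0.377, 0.89, 0.258, 170.08], [0.926, -0.362, -0.106, 604.395], [-0.001, 0.278, -0.96, 373.776], [0.0, 0.0, 0.0, 1.0]]
((273.4353942871094, 178.39271545410156), (34.43000793457031, 66.593017578125), 67.06790161132812)
[619.4 221.3  94. ]
[714.2  22.3  94. ]
[608.  -22.7  94. ]
[516.3 174.   94. ]
```

View pics/crop0.png

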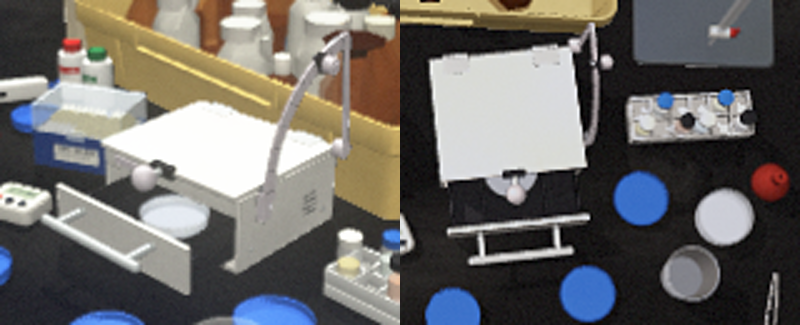

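>>> jog_arm(
  deltas=[
    {"gripper": 1, "translation": [0.17, -0.37, 0], "dr": [0, 0, 0.0265]},
    {"gripper": 1, "translation": [0.17, -0.37, 0], "dr": [0, 0, 0.0265]},
    {"gripper": 1, "translation": [0.17, -0.37, 0], "dr": [0, 0, 0.0265]},
    {"gripper": 1, "translation": [0.17, -0.37, 0], "dr": [0, 0, 0.0265]},
    {"gripper": 1, "translation": [0.17, -0.37, 0], "dr": [0, 0, 0.0265]},
    {"gripper": 1, "translation": [0.17, -0.37, 0], "dr": [0, 0, 0.0265]},
    {"gripper": 1, "translation": [0.17, -0.37, 0], "dr": [0, 0, 0.0265]},
    {"gripper": 1, "translation": [0.17, -0.37, 0], "dr": [0, 0, 0.0265]},
    {"gripper": 1, "translation": [0.17, -0.37, 0], "dr": [0, 0, 0.0265]},
    {"gripper": 1, "translation": [0.17, -0.37, 0], "dr": [0, 0, 0.0265]},
    {"gripper": 1, "translation": [0.17, -0.37, 0], "dr": [0, 0, 0.0265]},
    {"gripper": 1, "translation": [0.17, -0.37, 0], "dr": [0, 0, 0.0265]},
  ],
  squeeze=30,
)

```text
clock: 1.1
eef_pos: [440.0, 132.9, 256.3]
tcp_rot: [3.142, -0.0, 1.686]
contact_force: [0.7, 1.0, 0.0]
opening: 0.004
```

>>> jog_arm(
  deltas=[
    {"gripper": 1, "translation": [0, -0.3, 0], "dr": [0, 0, 0]},
    {"gripper": 1, "translation": [0, -0.25, 0], "dr": [0, 0, 0]},
    {"gripper": 1, "translation": [0, 0, 0], "dr": [0, 0, 0]},
    {"gripper": 1, "translation": [0, 0, 0], "dr": [0, 0, 0]},
  ],
)

```text
clock: 1.43
eef_pos: [439.6, 78.8, 256.1]
tcp_rot: [-3.141, -0.0, 1.681]
contact_force: [0.2, 0.8, 0.4]
opening: 0.001
```

```bash
python3 - <<'E'
from h import *
import pickle
c=r.calibration("wrist"); im=r.grab_frame("wrist"); pickle.dump(c,open("w1.pkl","wb"))
cv2.imwrite("pics/w1.png",im); cv2.imwrite("pics/w1b.png",cv2.resize(im,(800,600),interpolation=2))
s=r.sense(); print(s["clock"],s["eef_pos"],s["tcp_rot"])
E
```

```text
1.4833 [439.70444665  79.66716997 256.18153213] [-3.14148486e+00 -3.59557687e-04  1.68188457e+00]
```

View pics/w1b.png

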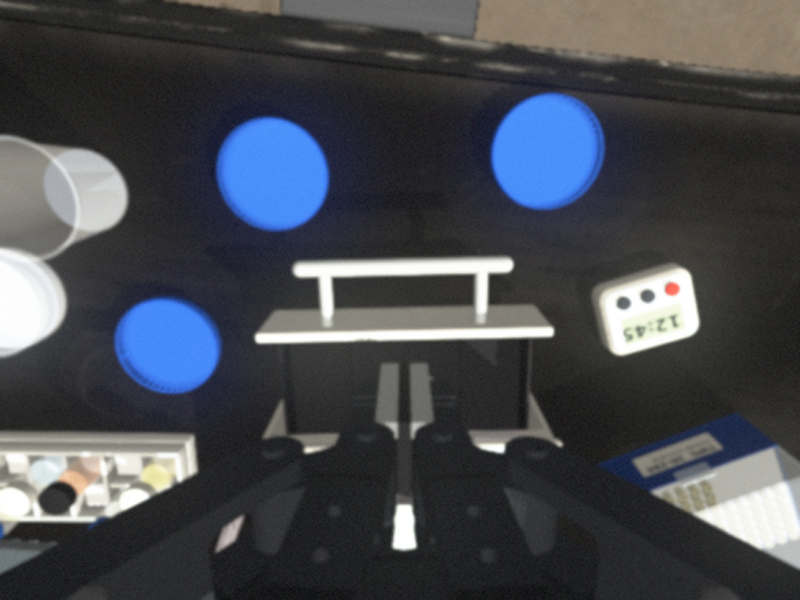

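The wrist view has its top towards the robot. The bar runs from (293,269) to (514,265), the drawer panel is below it, and the fingers hide the knob.

```bash
python3 - <<'E'
from h import *
import pickle
c=pickle.load(open("w1.pkl","rb")); s=512/800
L=onz("wrist",(514*s,265*s),50,c);R=onz("wrist",(293*s,269*s),50,c)
print("bar",L,R,(L+R)/2,np.linalg.norm(L-R),np.arctan2(-(L-R)[0],(L-R)[1]))
P=[onz("wrist",(a*s,b*s),z,c) for a,b,z in((553,334,70),(256,342,70))];d=P[0]-P[1];print("panel",P,np.arctan2(-d[0],d[1]))
k,e=tri(ray("scene",(257.6,190.8)),ray("top",(276.4,206)));print("knob",k,e)
im=cv2.imread("pics/top0.png")
g=im.min(2)[145:215,235:300].astype(np.uint8)
m=(g>190).astype(np.uint8);m=cv2.morphologyEx(m,2,np.ones((7,7)));k=max(cv2.findContours(m,0,2)[0],key=cv2.contourArea)
ap=cv2.approxPolyDP(k,4,True)[:,0]+[235,145]
for q in ap:print(q,np.round(onz("top",q,94),1))
ind,e=tri(ray("scene",(200+322/2.5,120+62/2.5)),ray("top",(230+200/2.5,130+61/2.5)));print("index",ind,e)
E
```

```text
bar [433.78035912 148.07679529  50.        ] [451.77873216   8.36704921  50.        ] [442.77954564  78.22192225  50.        ] 140.8643126594229 0.12812122424375003
panel [array([470.410894  , 174.61787161,  70.        ]), array([495.85171525,  -8.30239124,  70.        ])] 0.13819496700245598
knob [521.99663174  88.55903823  89.86798704] 3.831513476707995
[298 156] [692.1  20.1  94. ]
[272 151] [706.3 106.2  94. ]
[255 154] [694.2 162.   94. ]
[252 160] [673.4 171.1  94. ]
[251 154] [693.8 175.1  94. ]
[242 154] [692.9 204.8  94. ]
[246 200] [539.5 186.   94. ]
[299 196] [557.9  15.4  94. ]
index [664.96093572  -4.55178801 202.74442438] 2.7837466385123983
```

>>> jog_arm(
  deltas=[
    {"gripper": 1, "translation": [-0.19, -0.03, -0.1], "dr": [0.006, -0.047, 0.005]},
    {"gripper": 1, "translation": [-0.19, -0.03, -0.3], "dr": [0.006, -0.047, 0.005]},
    {"gripper": 1, "translation": [0, 0, -0.35], "dr": [0, 0, 0]},
    {"gripper": 1, "translation": [0, 0, -0.35], "dr": [0, 0, 0]},
    {"gripper": 1, "translation": [0, 0, -0.35], "dr": [0, 0, 0]},
    {"gripper": 1, "translation": [0, 0, -0.3], "dr": [0, 0, 0]},
    {"gripper": 1, "translation": [0, 0, -0.15], "dr": [0, 0, 0]},
    {"gripper": 1, "translation": [0, 0, 0], "dr": [0, 0, 0]},
  ],
)

```text
clock: 2.15
eef_pos: [399.6, 74.5, 63.5]
tcp_rot: [2.999, -0.001, 1.701]
contact_force: [-0.4, 0.6, 0.4]
opening: -0.002
```

>>> jog_arm(
  deltas=[
    {"gripper": 1, "translation": [0.06, 0.005, 0], "dr": [0, 0, 0]},
    {"gripper": 1, "translation": [0.06, 0.006, 0], "dr": [0, 0, 0]},
    {"gripper": 1, "translation": [0.06, 0.006, 0], "dr": [0, 0, 0]},
    {"gripper": 1, "translation": [0.04, 0.005, 0], "dr": [0, 0, 0]},
    {"gripper": 1, "translation": [0.04, 0.005, 0], "dr": [0, 0, 0]},
    {"gripper": 1, "translation": [0.05, 0.006, 0], "dr": [0, 0, 0]},
    {"gripper": 1, "translation": [0.06, 0.008, 0], "dr": [0, 0, 0]},
    {"gripper": 1, "translation": [0.06, 0.008, 0], "dr": [0, 0, 0]},
    {"gripper": 1, "translation": [0.06, 0.008, 0], "dr": [0, 0, 0]},
    {"gripper": 1, "translation": [0.06, 0.008, 0], "dr": [0, 0, 0]},
    {"gripper": 1, "translation": [0.06, 0.008, 0], "dr": [0, 0, 0]},
    {"gripper": 1, "translation": [0.06, 0.008, 0], "dr": [0, 0, 0]},
  ],
)

```text
clock: 3.15
eef_pos: [469.4, 82.0, 66.2]
tcp_rot: [2.993, -0.001, 1.699]
contact_force: [-2.5, -0.5, 1.1]
opening: 0.002
```

>>> jog_arm(
  deltas=[
    {"gripper": 1, "translation": [0.05, 0.006, 0], "dr": [0, 0, 0]},
    {"gripper": 1, "translation": [0.03, 0.004, 0], "dr": [0, 0, 0]},
    {"gripper": 1, "translation": [0.02, 0.003, 0], "dr": [0, 0, 0]},
    {"gripper": 1, "translation": [0, 0, 0], "dr": [0, 0, 0]},
  ],
)

```text
clock: 3.48
eef_pos: [479.3, 83.3, 66.3]
tcp_rot: [2.992, -0.001, 1.699]
contact_force: [-0.3, 0.2, -0.1]
opening: -0.0
```

>>> jog_arm(
  deltas=[
    {"gripper": 1, "translation": [0.03, 0.004, 0], "dr": [0, 0, 0]},
    {"gripper": 1, "translation": [0.03, 0.004, 0], "dr": [0, 0, 0]},
    {"gripper": 1, "translation": [0.02, 0.003, 0], "dr": [0, 0, 0]},
    {"gripper": 1, "translation": [0, 0, 0], "dr": [0, 0, 0]},
  ],
)

```text
clock: 3.82
eef_pos: [487.3, 84.4, 66.4]
tcp_rot: [2.992, -0.001, 1.699]
contact_force: [-0.7, -0.4, 1.0]
opening: -0.003
```

>>> jog_arm(
  deltas=[
    {"gripper": 1, "translation": [0.02, 0.003, 0], "dr": [0, 0, 0]},
    {"gripper": 1, "translation": [0.01, 0.001, 0], "dr": [0, 0, 0]},
    {"gripper": 1, "translation": [0, 0, 0], "dr": [0, 0, 0]},
  ],
)

```text
clock: 4.07
eef_pos: [487.8, 84.4, 65.7]
tcp_rot: [2.997, -0.001, 1.699]
contact_force: [-7.0, -1.4, 3.1]
opening: 0.001
```

>>> jog_arm(
  deltas=[
    {"gripper": 1, "translation": [0.02, 0.002, 0], "dr": [0, 0, 0]},
    {"gripper": 1, "translation": [0.01, 0.001, 0], "dr": [0, 0, 0]},
    {"gripper": 1, "translation": [0, 0, 0], "dr": [0, 0, 0]},
  ],
)

```text
clock: 4.32
eef_pos: [488.2, 84.3, 64.9]
tcp_rot: [3.002, -0.001, 1.699]
contact_force: [-13.6, -1.5, 7.0]
opening: -0.001
```

```bash
python3 - <<'E'
from h import *
ims=[]
for n,(x0,y0,x1,y1) in (("scene",(200,110,360,240)),("top",(230,130,390,260))):
    im=r.grab_frame(n); cv2.imwrite(f"pics/{n}1.png",im)
    ims.append(cv2.resize(im[y0:y1,x0:x1],None,fx=2.5,fy=2.5,interpolation=2))
cv2.imwrite("pics/crop1.png",np.hstack(ims)); s=r.sense();print(s["eef_pos"],s["contact_force"],s["wrist_torque"])
E
```

```text
[488.17671114  84.31955813  64.93133873] [-13.83765095  -1.52981192   6.95648149] [-0.16115328  2.07875375 -0.01263878]
```

View pics/crop1.png

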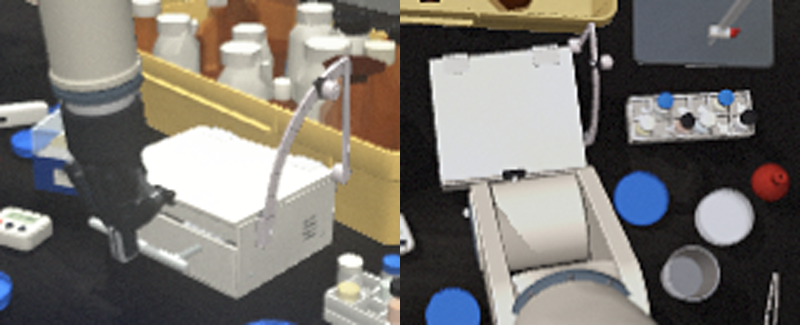

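>>> jog_arm(
  deltas=[
    {"gripper": 1, "translation": [-0.15, -0.02, 0], "dr": [0, 0, 0]},
    {"gripper": 1, "translation": [-0.25, -0.03, 0], "dr": [0, 0, 0]},
    {"gripper": -1, "translation": [-0.1, -0.01, 0.3], "dr": [0, 0, 0]},
    {"gripper": -1, "translation": [0, 0, 0.4], "dr": [0, 0, 0]},
    {"gripper": -1, "translation": [0, 0, 0.4], "dr": [0, 0, 0]},
    {"gripper": -1, "translation": [0, 0, 0.2], "dr": [0, 0, 0]},
    {"gripper": -1, "translation": [0, 0, 0], "dr": [0, 0, 0]},
    {"gripper": -1, "translation": [0, 0, 0], "dr": [0, 0, 0]},
  ],
)

```text
clock: 5.08
eef_pos: [443.9, 79.2, 197.9]
tcp_rot: [2.989, -0.001, 1.699]
contact_force: [0.1, 0.5, 0.7]
opening: 0.847
```

```bash
python3 - <<'E'
from h import *
import pickle
c=r.calibration("wrist"); im=r.grab_frame("wrist"); pickle.dump(c,open("w2.pkl","wb"))
cv2.imwrite("pics/w2.png",im); cv2.imwrite("pics/w2b.png",cv2.resize(im,(800,600),interpolation=2))
s=r.sense(); print(s["clock"],s["eef_pos"],s["tcp_rot"])
E
```

```text
5.1333 [442.87709061  79.05746603 196.46964903] [ 2.99152592e+00 -1.01418328e-03  1.69931933e+00]
```

View pics/w2b.png

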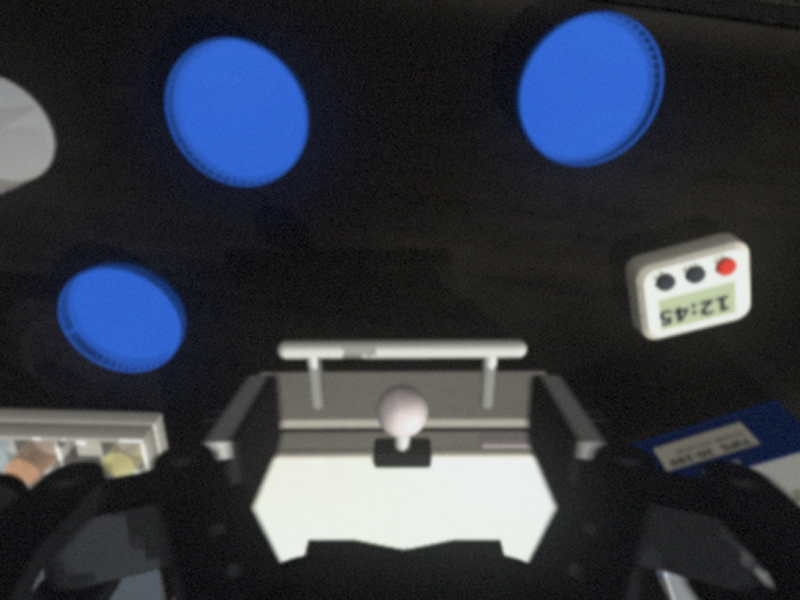

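The wrist view shows the knob at (402,412) between the open fingers. The bar runs from (279,350) to (527,349), with the panel under the lid's front edge.

```bash
python3 - <<'E'
from h import *
import pickle
c=pickle.load(open("w2.pkl","rb")); s=512/800
L=onz("wrist",(527*s,349*s),50,c);R=onz("wrist",(279*s,350*s),50,c);K=onz("wrist",(402*s,411*s),90,c)
d=L-R;y=np.arctan2(-d[0],d[1]);u=np.array([np.cos(y),np.sin(y),0]);v=np.array([-u[1],u[0],0])
B=(L+R)/2;print("bar",B,np.linalg.norm(d),"yaw",y,"knob",K,"K-B along",(K-B)@u,(K-B)@v)
F=[onz("wrist",(a*s,b*s),94,c) for a,b in((270,455),(540,455))];print("lidfront",F,[(K-f)@u for f in F])
E
```

```text
bar [506.03636072  86.28524044  50.        ] 139.71249328004052 yaw 0.13215943333940666 knob [518.13099842  87.31244729  90.        ] K-B along 12.124528402351586 -0.5755222561184636
lidfront [array([551.16952525,  22.98016291,  94.        ]), array([533.53180032, 161.03885331,  94.        ])] [np.float64(-24.273029152364437), np.float64(-24.98180233158888)]
```

>>> jog_arm(
  deltas=[
    {"gripper": -1, "translation": [0.37, 0.04, 0], "dr": [0, 0, 0]},
    {"gripper": -1, "translation": [0.365, 0.041, 0], "dr": [0, 0, 0]},
    {"gripper": -1, "translation": [0, 0, -0.35], "dr": [0, 0, 0]},
    {"gripper": -1, "translation": [0, 0, -0.35], "dr": [0, 0, 0]},
    {"gripper": -1, "translation": [0, 0, -0.226], "dr": [0, 0, 0]},
    {"gripper": -1, "translation": [0, 0, 0], "dr": [0, 0, 0]},
    {"gripper": -1, "translation": [0, 0, 0], "dr": [0, 0, 0]},
  ],
)

```text
clock: 5.72
eef_pos: [514.5, 86.8, 101.5]
tcp_rot: [2.998, -0.001, 1.699]
contact_force: [0.4, -0.0, 0.2]
opening: 1.0
```

>>> jog_arm(
  deltas=[
    {"gripper": 1, "translation": [0, 0, 0], "dr": [0, 0, 0]},
    {"gripper": 1, "translation": [0, 0, 0], "dr": [0, 0, 0]},
    {"gripper": 1, "translation": [0, 0, 0], "dr": [0, 0, 0]},
    {"gripper": 1, "translation": [0, 0, 0], "dr": [0, 0, 0]},
    {"gripper": 1, "translation": [0, 0, 0], "dr": [0, 0, 0]},
    {"gripper": 1, "translation": [0, 0, 0], "dr": [0, 0, 0]},
  ],
  squeeze=35,
)

```text
clock: 6.22
eef_pos: [516.8, 87.5, 104.8]
tcp_rot: [2.991, -0.002, 1.699]
contact_force: [-2.5, 3.0, 8.7]
opening: 0.277
```

>>> jog_arm(
  deltas=[
    {"gripper": 0, "translation": [0, 0, 0], "dr": [0, 0, 0]},
    {"gripper": 0, "translation": [0, 0, 0], "dr": [0, 0, 0]},
    {"gripper": 0, "translation": [0, 0, 0], "dr": [0, 0, 0]},
    {"gripper": 0, "translation": [0.01, 0.001, -0.05], "dr": [0, 0, 0]},
    {"gripper": 0, "translation": [0, 0, 0], "dr": [0, 0, 0]},
    {"gripper": 0, "translation": [0, 0, 0], "dr": [0, 0, 0]},
  ],
)

```text
clock: 6.72
eef_pos: [517.0, 87.1, 98.2]
tcp_rot: [2.994, -0.001, 1.699]
contact_force: [0.8, 0.0, 0.1]
opening: 0.498
```

>>> jog_arm(
  deltas=[
    {"gripper": 1, "translation": [0, 0, 0], "dr": [0, 0, 0]},
    {"gripper": 1, "translation": [0, 0, 0], "dr": [0, 0, 0]},
    {"gripper": 1, "translation": [0, 0, 0], "dr": [0, 0, 0]},
    {"gripper": 1, "translation": [0, 0, 0], "dr": [0, 0, 0]},
    {"gripper": 1, "translation": [0, 0, 0], "dr": [0, 0, 0]},
  ],
  squeeze=35,
)

```text
clock: 7.13
eef_pos: [517.1, 87.6, 98.7]
tcp_rot: [2.993, -0.001, 1.699]
contact_force: [-1.3, 5.5, 1.7]
opening: 0.279
```

```bash
python3 - <<'E'
from h import *
ims=[]
for n in("wrist","scene"):
    im=r.grab_frame(n);cv2.imwrite(f"pics/{n}3.png",im);ims.append(im)
a=cv2.resize(ims[0][200:384,150:370],(400,334),interpolation=2);b=cv2.resize(ims[1][110:244,200:360],(400,334),interpolation=2)
cv2.imwrite("pics/crop3.png",np.hstack([a,b]));s=r.sense();print(s["eef_pos"],s["contact_force"],s["wrist_torque"],s["opening"])
E
```

```text
[517.12733194  87.58262293  98.72166079] [-3.50083177  4.54803254  1.32159178] [0.86666729 0.33722271 0.08768621] 0.2759213180768626
```

View pics/crop3.png

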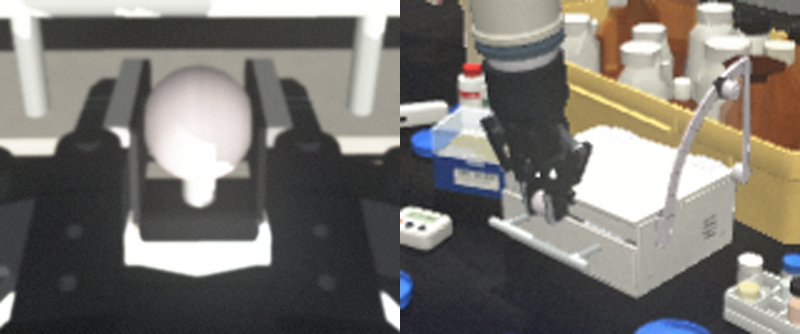

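>>> jog_arm(
  deltas=[
    {"gripper": 0.2, "translation": [0, 0, 0], "dr": [0, 0, 0]},
    {"gripper": 0.2, "translation": [0, 0, 0], "dr": [0, 0, 0]},
    {"gripper": 0.2, "translation": [0, 0.007, 0.03], "dr": [0, 0, 0]},
    {"gripper": 0.2, "translation": [0, 0, 0], "dr": [0, 0, 0]},
    {"gripper": 1, "translation": [0, 0, 0], "dr": [0, 0, 0]},
    {"gripper": 1, "translation": [0, 0, 0], "dr": [0, 0, 0]},
    {"gripper": 1, "translation": [0, 0, 0], "dr": [0, 0, 0]},
    {"gripper": 1, "translation": [0, 0, 0], "dr": [0, 0, 0]},
  ],
  squeeze=35,
)

```text
clock: 7.9
eef_pos: [517.5, 87.8, 102.1]
tcp_rot: [2.992, -0.001, 1.699]
contact_force: [-2.0, -1.5, 5.4]
opening: 0.283
```

```bash
python3 - <<'E'
import numpy as np
t=np.array([0,.05,.1,.15,.2,.25,.3,.36,.42,.48,.54,.6,.67,.74,.81,.88,.94,1.0]);p=np.c_[-190*np.cos(t),190*np.sin(t)]
for a,(d,z) in zip(t[1:],np.diff(p,axis=0)/100): print(a,round(d*np.cos(.13),3),round(d*np.sin(.13),3),round(z,3))
E
```

```text
0.05 0.002 0.0 0.095
0.1 0.007 0.001 0.095
0.15 0.012 0.002 0.094
0.2 0.016 0.002 0.094
0.25 0.021 0.003 0.093
0.3 0.026 0.003 0.091
0.36 0.037 0.005 0.108
0.42 0.043 0.006 0.105
0.48 0.049 0.006 0.103
0.54 0.055 0.007 0.099
0.6 0.061 0.008 0.096
0.67 0.078 0.01 0.107
0.74 0.085 0.011 0.101
0.81 0.092 0.012 0.095
0.88 0.099 0.013 0.088
0.94 0.089 0.012 0.07
1.0 0.093 0.012 0.064
```

>>> jog_arm(
  deltas=[
    {"gripper": 1, "translation": [0.002, 0, 0.095], "dr": [0, 0, 0]},
    {"gripper": 1, "translation": [0.007, 0.001, 0.095], "dr": [0, 0, 0]},
    {"gripper": 1, "translation": [0.012, 0.002, 0.094], "dr": [0, 0, 0]},
    {"gripper": 1, "translation": [0.016, 0.002, 0.094], "dr": [0, 0, 0]},
    {"gripper": 1, "translation": [0.021, 0.003, 0.093], "dr": [0, 0, 0]},
    {"gripper": 1, "translation": [0.026, 0.003, 0.091], "dr": [0, 0, 0]},
    {"gripper": 1, "translation": [0, 0, 0], "dr": [0, 0, 0]},
  ],
)

```text
clock: 8.48
eef_pos: [526.1, 89.0, 159.7]
tcp_rot: [2.992, -0.001, 1.699]
contact_force: [0.5, -3.4, -1.8]
opening: 0.277
```

>>> jog_arm(
  deltas=[
    {"gripper": 1, "translation": [0.037, 0.005, 0.108], "dr": [0, 0, 0]},
    {"gripper": 1, "translation": [0.043, 0.006, 0.105], "dr": [0, 0, 0]},
    {"gripper": 1, "translation": [0.049, 0.006, 0.103], "dr": [0, 0, 0]},
    {"gripper": 1, "translation": [0.055, 0.007, 0.099], "dr": [0, 0, 0]},
    {"gripper": 1, "translation": [0.061, 0.008, 0.096], "dr": [0, 0, 0]},
    {"gripper": 1, "translation": [0, 0, 0], "dr": [0, 0, 0]},
  ],
)

```text
clock: 8.98
eef_pos: [550.8, 92.3, 210.4]
tcp_rot: [2.992, -0.001, 1.699]
contact_force: [-2.3, -2.0, -0.3]
opening: 0.276
```

>>> jog_arm(
  deltas=[
    {"gripper": 1, "translation": [0.078, 0.01, 0.107], "dr": [0, 0, 0]},
    {"gripper": 1, "translation": [0.085, 0.011, 0.101], "dr": [0, 0, 0]},
    {"gripper": 1, "translation": [0.092, 0.012, 0.095], "dr": [0, 0, 0]},
    {"gripper": 1, "translation": [0, 0, 0], "dr": [0, 0, 0]},
    {"gripper": 1, "translation": [0, 0, 0], "dr": [0, 0, 0]},
  ],
)

```text
clock: 9.4
eef_pos: [575.3, 95.5, 238.7]
tcp_rot: [2.993, -0.001, 1.699]
contact_force: [0.3, -2.2, -3.5]
opening: 0.276
```

```bash
python3 - <<'E'
from h import *
ims=[]
for n,(x0,y0) in (("scene",(230,110)),("top",(230,130))):
    im=r.grab_frame(n); cv2.imwrite(f"pics/{n}4.png",im)
    ims.append(cv2.resize(im[y0:y0+120,x0:x0+100],None,fx=4,fy=4,interpolation=2))
cv2.imwrite("pics/crop4.png",np.hstack(ims)); s=r.sense();print(s["eef_pos"],s["contact_force"])
E
```

```text
[574.65569739  95.44501704 238.06672915] [ 0.87877711 -1.52433142 -3.29450554]
```

View pics/crop4.png

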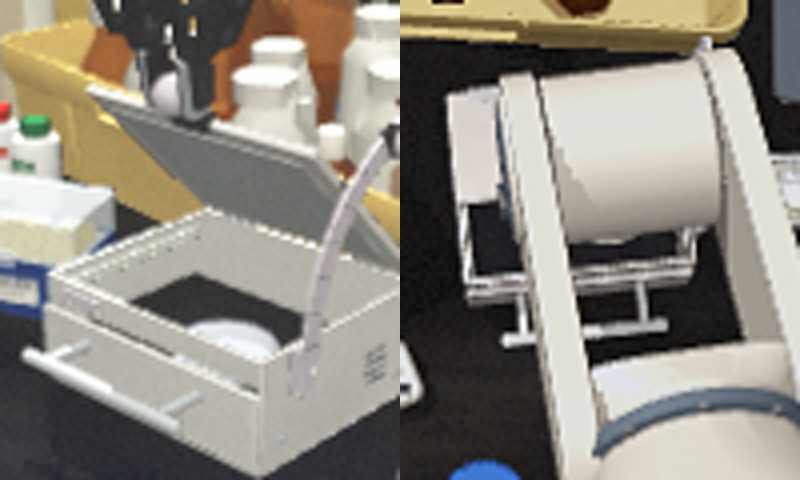

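Lid at about 0.81 rad, drawer shut, and the dish visible in place. Next I look at the arc region in the same frame.

```bash
cat >> h.py <<'E'
yaw=0.13; U=np.array([np.cos(yaw),np.sin(yaw),0]); V=np.array([-U[1],U[0],0]); H=np.array([518.5,87.5,90])+190*U
def arcpt(a,rad=125,off=-105.5): return H+off*V-rad*np.cos(a)*U+[0,0,rad*np.sin(a)]
def arcang(px,off=-105.5):
    o,d=ray("scene",px); p=o+d*(((H+off*V-o)@V)/(d@V)); q=p-H; return np.arctan2(q[2],-(q@U)),np.hypot(q[2],q@U)
E
python3 - <<'E'
from h import *
im=cv2.imread("pics/scene4.png"); x0,y0=290,125
c=cv2.resize(im[y0:y0+75,x0:x0+66],None,fx=8,fy=8,interpolation=2)
for a in (.81,.95,1.0,1.05,1.1):
    p=proj("scene",arcpt(a)); print(a,p,(p-[x0,y0])*8+4)
print(proj("scene",H+V*-105.5))
cv2.imwrite("pics/crop5.png",c)
E
```

```text
0.81 [319.60235803 156.24640921] [240.81886428 253.9712737 ]
0.95 [323.35887727 150.31068017] [270.87101818 206.48544138]
1.0 [324.77311952 148.3523545 ] [282.18495617 190.818836  ]
1.05 [326.21795213 146.48878223] [293.74361705 175.91025785]
1.1 [327.68848634 144.72540201] [305.50789074 161.80321605]
[337.94657617 179.96235704]
```

View pics/crop5.png

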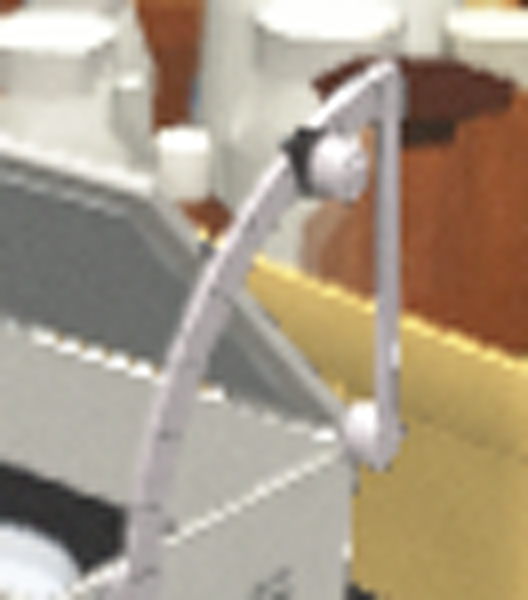

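>>> jog_arm(
  deltas=[
    {"gripper": 1, "translation": [0.083, 0.011, 0.077], "dr": [0, 0, 0]},
    {"gripper": 1, "translation": [0.087, 0.011, 0.072], "dr": [0, 0, 0]},
    {"gripper": 1, "translation": [0.092, 0.012, 0.067], "dr": [0, 0, 0]},
    {"gripper": 1, "translation": [0.08, 0.011, 0.052], "dr": [0, 0, 0]},
    {"gripper": 1, "translation": [0, 0, 0], "dr": [0, 0, 0]},
    {"gripper": 1, "translation": [0, 0, 0], "dr": [0, 0, 0]},
    {"gripper": 1, "translation": [0, 0, 0], "dr": [0, 0, 0]},
  ],
)

```text
clock: 10.08
eef_pos: [609.4, 100.0, 265.5]
tcp_rot: [2.994, -0.001, 1.699]
contact_force: [1.8, -0.6, -5.8]
opening: 0.277
```

```bash
python3 - <<'E'
from h import *
import pickle
s=r.sense();print(s["clock"],s["eef_pos"],s["contact_force"],s["opening"])
d=s["eef_pos"]-np.array([517.5,87.8,102.1]);print("theta",np.arccos(1-(d@U)/190),np.arcsin(d[2]/190))
c=r.calibration("wrist"); w=r.grab_frame("wrist"); pickle.dump(c,open("w6.pkl","wb")); im=r.grab_frame("scene"); cv2.imwrite("pics/w6.png",w);cv2.imwrite("pics/scene6.png",im)
for a in(1.03,1.08):
  for off in(-98,-105.5): print(a,off,"wrist",proj("wrist",arcpt(a,125,off),c),"scene",(proj("scene",arcpt(a,125,off))-[290,125])*6+3)
A=cv2.resize(im[125:192,290:355],None,fx=6,fy=6,interpolation=2)
B=np.zeros((402,410,3),np.uint8);b=cv2.resize(w,(410,308));B[:308]=b
cv2.imwrite("pics/crop6.png",np.hstack([A,B]))
E
```

```text
10.0833 [609.38159589 100.04504059 265.45801674] [ 1.77967137 -0.56406718 -5.78877979] 0.2768500096321011
theta 1.033123449887208 1.0348368162256
1.03 -98 wrist [101.73069702 250.43903764] scene [201.32286311 132.0090042 ]
1.03 -105.5 wrist [ 89.59261142 250.51466378] scene [216.81995924 136.33489455]
1.08 -98 wrist [101.3067056  260.60225153] scene [210.07273191 121.25655399]
1.08 -105.5 wrist [ 89.13335625 260.68651056] scene [225.58502063 125.5104129 ]
```

View pics/crop6.png

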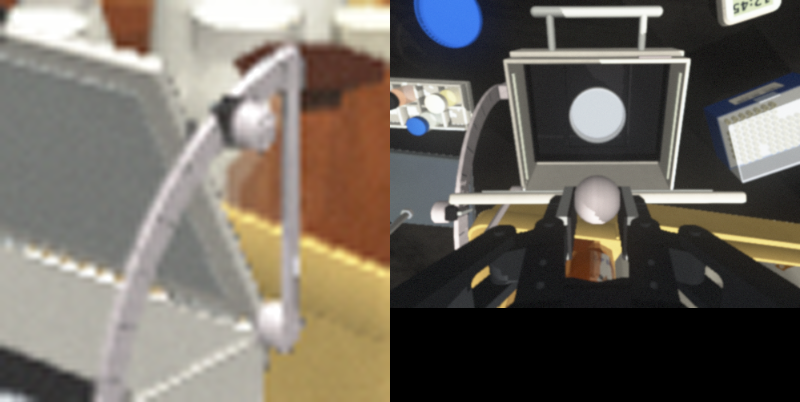

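Wrist view: dish seated (597,115), the index screw at (440,212) and the lid edge near row 198. Zooming in there.

```bash
python3 - <<'E'
from h import *
w=cv2.imread("pics/w6.png"); cv2.imwrite("pics/crop7.png",cv2.resize(w[225:290,45:135],None,fx=8,fy=8,interpolation=2))
E
```

```text
(no output)
```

View pics/crop7.png

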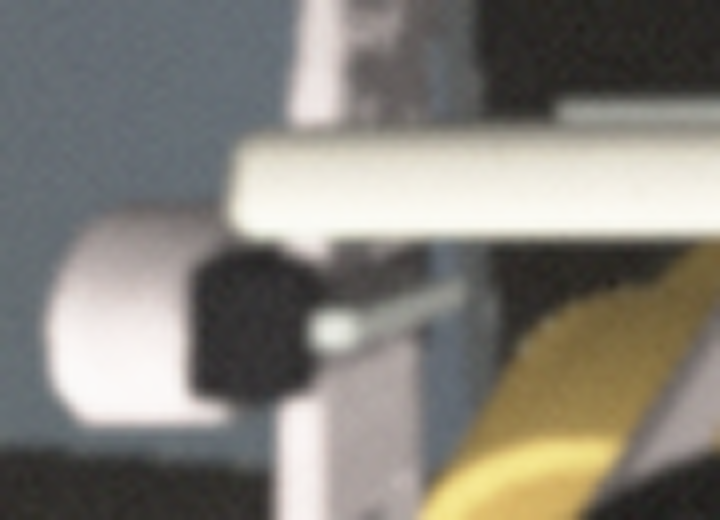

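```bash
python3 - <<'E'
from h import *
import pickle
c=pickle.load(open("w6.pkl","rb"))
f=lambda a,rd,off:np.round((proj("wrist",arcpt(a,rd,off),c)-[45,225])*8+4)
print("lid corner",f(1.033,164,-95)," knob px",proj("wrist",arcpt(1.033,190,0),c))
for a in(1.0,1.033,1.08,1.1,1.12,1.14): print(a,f(a,125,-105.5),f(a,132,-105.5),f(a,125,-98))
print("hingeaxis pt",f(0,0,-105.5))
# scene
cc=r.calibration("scene")
for a in(1.05,1.1,1.14): print(a,(proj("scene",arcpt(a))-[290,125])*6+3)
w=cv2.imread("pics/w6.png")[195:300,215:300]; g=cv2.GaussianBlur(w.min(2),(5,5),1)
k=cv2.HoughCircles(g,3,1,50,param1=120,param2=15,minRadius=15,maxRadius=35); print("knob seen",k[0,:2]+[215,195,0] if k is not None else k)
E
```

```text
lid corner [217. 258.]  knob px [258.71321404 261.19687396]
1.0 [364. 159.] [317. 161.] [461. 159.]
1.033 [360. 213.] [313. 220.] [458. 212.]
1.08 [357. 289.] [310. 304.] [454. 289.]
1.1 [356. 322.] [309. 339.] [454. 321.]
1.12 [356. 354.] [308. 375.] [453. 354.]
1.14 [355. 387.] [308. 410.] [453. 386.]
hingeaxis pt [866. 138.]
1.05 [220.30771279 131.93269339]
1.1 [229.13091806 121.35241204]
1.14 [236.28063466 113.34116254]
knob seen [[258.5 250.5  29. ]]
```

```bash
python3 - <<'E'
from h import *
import pickle
c=pickle.load(open("w6.pkl","rb"))
for a in(.99,1.01,1.03): print(a,"scene lid corner (seen 315.8,134.8)",[np.round(proj("scene",arcpt(a,164,-95)+n*(np.sin(a)*U+np.array([0,0,np.cos(a)]))),1) for n in(-3.5,3.5)],"knob",np.round(proj("scene",arcpt(a,190,0)),1),"wrist knob",np.round(proj("wrist",arcpt(a,190,0),c),1),"edge",np.round(proj("wrist",arcpt(a,164,-95),c),1))
im=cv2.imread("pics/scene6.png")
g=im.astype(int).max(2); 
sub=im[120:190,300:345]; m=(sub.max(2)<60).astype(np.uint8)
n,l,st,ce=cv2.connectedComponentsWithStats(m); print([(st[i].tolist(),(ce[i]+[300,120]).round(1).tolist()) for i in range(1,n) if st[i][4]>4])
L=onz("top",(230+105/4,130+340/4),50);R=onz("top",(230+265/4,130+323/4),50);print("bar top",L,R,(L+R)/2)
w=cv2.imread("pics/w6.png")
# bar in w6: from crop6 (531,11)-(662,12)
q=512/410
print("bar w6",onz("wrist",((531-390)*q,11*q),50,c),onz("wrist",((662-390)*q,12*q),50,c))
E
```

```text
0.99 scene lid corner (seen 315.8,134.8) [array([315.2, 137.8]), array([316.9, 135.6])] knob [281.5 121.2] wrist knob [258.7 242.1] edge [ 72.7 242.7]
1.01 scene lid corner (seen 315.8,134.8) [array([316. , 136.7]), array([317.6, 134.6])] knob [282.4 120.1] wrist knob [258.7 251. ] edge [ 72.1 249.2]
1.03 scene lid corner (seen 315.8,134.8) [array([316.7, 135.7]), array([318.4, 133.6])] knob [283.3 119.1] wrist knob [258.7 259.9] edge [ 71.7 255.8]
[([36, 0, 9, 3, 25], [340.3, 120.9]), ([0, 67, 5, 3, 9], [301.4, 188.4])]
bar top [498.01838858 151.68012977  50.        ] [516.27669796  19.43953628  50.        ] [507.14754327  85.55983302  50.        ]
bar w6 [514.45238513  16.81874447  50.        ] [497.55282304 154.9676838   50.        ]
```

>>> jog_arm(
  deltas=[
    {"gripper": 1, "translation": [0, 0, 0], "dr": [0, 0, 0]},
    {"gripper": 1, "translation": [0.035, 0.005, 0.021], "dr": [0, 0, 0]},
    {"gripper": 1, "translation": [0.035, 0.005, 0.021], "dr": [0, 0, 0]},
    {"gripper": 1, "translation": [0.037, 0.005, 0.021], "dr": [0, 0, 0]},
    {"gripper": 1, "translation": [0.037, 0.005, 0.02], "dr": [0, 0, 0]},
    {"gripper": 1, "translation": [0, 0, 0], "dr": [0, 0, 0]},
    {"gripper": 1, "translation": [0, 0, 0], "dr": [0, 0, 0]},
    {"gripper": 1, "translation": [0, 0, 0], "dr": [0, 0, 0]},
  ],
  squeeze=60,
)

```text
clock: 10.85
eef_pos: [624.8, 102.2, 273.7]
tcp_rot: [2.993, -0.0, 1.701]
contact_force: [6.0, 2.0, -15.7]
opening: 0.262
```

```bash
cat > meas.py <<'E'
from h import *
import pickle,sys
from scipy.optimize import brentq
def knob(w):
    g=cv2.GaussianBlur(w[195:300,215:300].min(2),(5,5),1)
    k=cv2.HoughCircles(g,3,1,50,param1=120,param2=15,minRadius=15,maxRadius=35); return k[0,0]+[215,195,0]
def edge(w):  # lid front strip centre row, near its -y end, cols 80-130
    rows=[]
    for x in range(80,130,3):
        col=(w[225:300,x].min(1)>165).astype(np.uint8); n,l,st,ce=cv2.connectedComponentsWithStats(col.reshape(-1,1))
        b=[i for i in range(1,n) if 7<=st[i][4]<=22]
        if b: rows.append((x,225+ce[b[0]][1]))
    return np.array(rows)
def block(w,x0=67,x1=84):
    m=(w[225:300,55:110].max(2)<75).astype(np.uint8); n,l,st,ce=cv2.connectedComponentsWithStats(m)
    return [(st[i].tolist(),(ce[i]+[55,225]).round(1).tolist()) for i in range(1,n) if 60<st[i][4]<600]
def run(w,c):
    k=knob(w); e=edge(w); print("knob",k.round(1),"th",brentq(lambda a:proj("wrist",arcpt(a,190,0),c)[1]-k[1],.7,1.3))
    er=np.median(e[:,1]) if len(e) else np.nan; print("edge row",er,"n",len(e), "th",brentq(lambda a:proj("wrist",arcpt(a,164,-85),c)[1]-er,.7,1.3) if len(e) else None)
    for s,b in block(w): print("dark",s,b,"th",brentq(lambda a:proj("wrist",arcpt(a,125,-112),c)[1]-b[1],.7,1.4))
E
python3 - <<'E'
from meas import *
run(cv2.imread("pics/w6.png"),pickle.load(open("w6.pkl","rb")))
s=r.sense();print(s["clock"],s["eef_pos"],s["contact_force"],s["opening"])
c=r.calibration("wrist"); w=r.grab_frame("wrist"); cv2.imwrite("pics/w7.png",w); pickle.dump(c,open("w7.pkl","wb")); cv2.imwrite("pics/scene7.png",r.grab_frame("scene"))
run(w,c)
E
```

```text
knob [258.5 250.5  29. ] th 1.0089427169943186
edge row 248.0 n 17 th 1.0065687068386369
dark [49, 0, 6, 15, 84] [106.7, 231.7] th 0.9364656403652983
dark [15, 31, 18, 20, 248] [76.6, 265.0] th 1.1008353883176825
dark [0, 57, 24, 18, 402] [65.9, 291.0] th 1.2308272867481487
10.85 [624.75004718 102.1585526  273.65573748] [  6.02111315   2.04338331 -15.66715109] 0.2617164144870006
knob [258.5 246.5  28.6] th 1.0918278462716788
edge row 239.5 n 14 th 1.0880466462365717
dark [15, 1, 15, 17, 74] [75.3, 230.6] th 1.0730618819719953
```

>>> jog_arm(
  deltas=[
    {"gripper": 1, "translation": [0.006, 0.001, -0.011], "dr": [0, 0, 0]},
    {"gripper": 1, "translation": [0.006, 0.001, -0.011], "dr": [0, 0, 0]},
    {"gripper": 1, "translation": [0.006, 0.001, -0.011], "dr": [0, 0, 0]},
    {"gripper": 1, "translation": [0, 0, 0], "dr": [0, 0, 0]},
    {"gripper": 1, "translation": [0, 0, 0], "dr": [0, 0, 0]},
    {"gripper": 1, "translation": [0, 0, 0], "dr": [0, 0, 0]},
  ],
)

```text
clock: 11.45
eef_pos: [626.3, 102.4, 271.6]
tcp_rot: [2.992, -0.001, 1.699]
contact_force: [-0.1, -1.3, -1.0]
opening: -0.001
```

```bash
sed -i 's/w\[225:300,55:110\].max(2)<75/w[195:300,55:110].max(2)<75/; s/\[55,225\]/[55,195]/' meas.py; python3 - <<'E'
from meas import *
s=r.sense();print(s["clock"],s["eef_pos"],s["contact_force"],s["opening"])
c=r.calibration("wrist"); w=r.grab_frame("wrist"); cv2.imwrite("pics/w8.png",w); pickle.dump(c,open("w8.pkl","wb"));im=r.grab_frame("scene"); cv2.imwrite("pics/scene8.png",im)
run(w,c)
for a in(1.08,1.09,1.1): print(a,proj("wrist",arcpt(a,125,-112),c))
x=cv2.resize(w[205:275,45:115],(400,400),interpolation=2);y=cv2.resize(im[125:185,290:350],(400,400),interpolation=2)
cv2.imwrite("pics/crop8.png",np.hstack([x,y]))
E
```

```text
11.45 [626.3467688  102.37837635 271.56073219] [-0.0924314  -1.27537446 -1.02401134] -0.0006025876062722606Traceback (most recent call last):
  File "<stdin>", line 4, in <module>
  File "meas.py", line 18, in run
    k=knob(w); e=edge(w); print("knob",k.round(1),"th",brentq(lambda a:proj("wrist",arcpt(a,190,0),c)[1]-k[1],.7,1.3))
  File "meas.py", line 6, in knob
    k=cv2.HoughCircles(g,3,1,50,param1=120,param2=15,minRadius=15,maxRadius=35); return k[0,0]+[215,195,0]
                                                                                        ~^^^^^
TypeError: 'NoneType' object is not subscriptable
```

The knob slipped out: the grip was too near the pad ends (opening now 0). I'll back off, re-look and re-grip deeper.

>>> jog_arm(
  deltas=[
    {"gripper": 1, "translation": [0, 0, 0.1], "dr": [0, 0, 0]},
    {"gripper": -1, "translation": [-0.366, -0.046, 0], "dr": [0, 0, 0]},
    {"gripper": -1, "translation": [-0.366, -0.046, 0], "dr": [0, 0, 0]},
    {"gripper": -1, "translation": [-0.366, -0.046, 0], "dr": [0, 0, 0]},
    {"gripper": -1, "translation": [-0.366, -0.046, -0.1], "dr": [0, 0, 0]},
    {"gripper": -1, "translation": [-0.366, -0.046, -0.15], "dr": [0, 0, 0]},
    {"gripper": -1, "translation": [0, 0, -0.3], "dr": [0, 0, 0]},
    {"gripper": -1, "translation": [0, 0, -0.3], "dr": [0, 0, 0]},
    {"gripper": -1, "translation": [0, 0, 0], "dr": [0, 0, 0]},
    {"gripper": -1, "translation": [0, 0, 0], "dr": [0, 0, 0]},
    {"gripper": -1, "translation": [0, 0, 0], "dr": [0, 0, 0]},
  ],
)

```text
clock: 12.47
eef_pos: [444.3, 79.5, 197.6]
tcp_rot: [2.991, -0.001, 1.699]
contact_force: [0.5, -1.1, -0.1]
opening: 0.999
```

```bash
python3 - <<'E'
from h import *
s=r.sense();print(s["clock"],s["eef_pos"],s["tcp_rot"],s["opening"])
c=r.calibration("wrist"); w=r.grab_frame("wrist"); cv2.imwrite("pics/w9.png",w); cv2.imwrite("pics/scene9.png",r.grab_frame("scene"))
w2=cv2.imread("pics/w2.png")
import pickle
for im,cal in((w2,pickle.load(open("w2.pkl","rb"))),(w,c)):
    a=im[205:300,170:350]; g=cv2.GaussianBlur(a,(3,3),0)
    k=cv2.HoughCircles(g[30:85,60:120].min(2),3,1,40,param1=100,param2=12,minRadius=12,maxRadius=22)
    p=None if k is None else k[0,0]+[230,235,0]
    m=(g.min(2)>150).astype(np.uint8); m[25:]=0
    cs=max(cv2.findContours(m,0,2)[0],key=cv2.contourArea); x,y,ww,h=cv2.boundingRect(cs)
    rows=[np.flatnonzero(m[:,xx]).min() for xx in range(x+8,x+ww-8,6)]
    print("knob",p, None if p is None else onz("wrist",p[:2],90,cal),"bar box",x+170,y+205,ww,h,"toprow",np.median(rows)+205, "front",onz("wrist",(x+ww/2+170,np.median(rows)+205),50,cal))
E
```

```text
12.4667 [444.33972348  79.54563158 197.6279348 ] [ 2.99127752e+00 -1.01825023e-03  1.69925412e+00] 0.9990755993144645
knob [257.5        265.5         15.60000038] [520.47074869  87.78685479  90.        ] bar box 180 221 157 9 toprow 222.0 front [504.32070443  86.57873856  50.        ]
knob [257.5        266.5         15.80000019] [521.25757272  88.11690125  90.        ] bar box 179 222 157 8 toprow 222.0 front [504.25758409  85.90886177  50.        ]
```

>>> jog_arm(
  deltas=[
    {"gripper": -1, "translation": [0.37, 0.042, 0], "dr": [0, 0, 0]},
    {"gripper": -1, "translation": [0.372, 0.042, 0], "dr": [0, 0, 0]},
    {"gripper": -1, "translation": [0, 0, -0.36], "dr": [0, 0, 0]},
    {"gripper": -1, "translation": [0, 0, -0.36], "dr": [0, 0, 0]},
    {"gripper": 0, "translation": [0, 0, -0.286], "dr": [0, 0, 0]},
    {"gripper": 0, "translation": [0, 0, 0], "dr": [0, 0, 0]},
    {"gripper": 0, "translation": [0, 0, 0], "dr": [0, 0, 0]},
    {"gripper": 0, "translation": [0, 0, 0], "dr": [0, 0, 0]},
  ],
)

```text
clock: 13.23
eef_pos: [518.7, 88.0, 97.4]
tcp_rot: [2.99, -0.001, 1.699]
contact_force: [0.6, -0.1, -0.6]
opening: 0.5
```

>>> jog_arm(
  deltas=[
    {"gripper": 1, "translation": [0, 0, 0], "dr": [0, 0, 0]},
    {"gripper": 1, "translation": [0, 0, 0], "dr": [0, 0, 0]},
    {"gripper": 1, "translation": [0, 0, 0], "dr": [0, 0, 0]},
    {"gripper": 1, "translation": [0, 0, 0], "dr": [0, 0, 0]},
    {"gripper": 1, "translation": [0, 0, 0], "dr": [0, 0, 0]},
  ],
  squeeze=45,
)

```text
clock: 13.65
eef_pos: [518.9, 88.0, 98.0]
tcp_rot: [2.988, -0.001, 1.699]
contact_force: [-1.6, -1.8, 8.5]
opening: 0.274
```

>>> jog_arm(
  deltas=[
    {"gripper": 1, "translation": [0.002, 0, 0.095], "dr": [0, 0, 0]},
    {"gripper": 1, "translation": [0.007, 0.001, 0.095], "dr": [0, 0, 0]},
    {"gripper": 1, "translation": [0.012, 0.002, 0.094], "dr": [0, 0, 0]},
    {"gripper": 1, "translation": [0.016, 0.002, 0.094], "dr": [0, 0, 0]},
    {"gripper": 1, "translation": [0.021, 0.003, 0.093], "dr": [0, 0, 0]},
    {"gripper": 1, "translation": [0.026, 0.003, 0.091], "dr": [0, 0, 0]},
    {"gripper": 1, "translation": [0.037, 0.005, 0.108], "dr": [0, 0, 0]},
    {"gripper": 1, "translation": [0.043, 0.006, 0.105], "dr": [0, 0, 0]},
    {"gripper": 1, "translation": [0.049, 0.006, 0.103], "dr": [0, 0, 0]},
    {"gripper": 1, "translation": [0.055, 0.007, 0.099], "dr": [0, 0, 0]},
    {"gripper": 1, "translation": [0.061, 0.008, 0.096], "dr": [0, 0, 0]},
    {"gripper": 1, "translation": [0, 0, 0], "dr": [0, 0, 0]},
  ],
)

```text
clock: 14.65
eef_pos: [550.5, 92.1, 204.6]
tcp_rot: [2.993, -0.001, 1.699]
contact_force: [-2.3, 0.2, -0.4]
opening: 0.269
```

>>> jog_arm(
  deltas=[
    {"gripper": 1, "translation": [0.078, 0.01, 0.107], "dr": [0, 0, 0]},
    {"gripper": 1, "translation": [0.085, 0.011, 0.101], "dr": [0, 0, 0]},
    {"gripper": 1, "translation": [0.092, 0.012, 0.095], "dr": [0, 0, 0]},
    {"gripper": 1, "translation": [0.099, 0.013, 0.088], "dr": [0, 0, 0]},
    {"gripper": 1, "translation": [0.089, 0.012, 0.07], "dr": [0, 0, 0]},
    {"gripper": 1, "translation": [0.093, 0.012, 0.064], "dr": [0, 0, 0]},
    {"gripper": 1, "translation": [0, 0, 0], "dr": [0, 0, 0]},
    {"gripper": 1, "translation": [0, 0, 0], "dr": [0, 0, 0]},
    {"gripper": 1, "translation": [0, 0, 0], "dr": [0, 0, 0]},
  ],
)

```text
clock: 15.4
eef_pos: [602.5, 99.1, 254.3]
tcp_rot: [2.995, -0.001, 1.7]
contact_force: [-1.2, 2.3, -1.7]
opening: 0.278
```

```bash
python3 - <<'E'
from meas import *
s=r.sense();print(s["clock"],s["eef_pos"],s["contact_force"],s["opening"])
c=r.calibration("wrist"); w=r.grab_frame("wrist"); cv2.imwrite("pics/w10.png",w); pickle.dump(c,open("w10.pkl","wb"));cv2.imwrite("pics/scene10.png",r.grab_frame("scene"))
run(w,c)
E
```

```text
15.4 [602.50636863  99.08613562 254.29284134] [-1.19913854  2.28010375 -1.65926944] 0.27809843896963365
knob [258.5 256.5  29.9] th 0.958216280882362
edge row 255.5 n 16 th 0.9550629449725315Traceback (most recent call last):
  File "<stdin>", line 4, in <module>
  File "meas.py", line 20, in run
    for s,b in block(w): print("dark",s,b,"th",brentq(lambda a:proj("wrist",arcpt(a,125,-112),c)[1]-b[1],.7,1.4))
                                               ~~~~~~^^^^^^^^^^^^^^^^^^^^^^^^^^^^^^^^^^^^^^^^^^^^^^^^^^^^^^^^^^^
    r = _zeros._brentq(f, a, b, xtol, rtol, maxiter, args, full_output, disp)
ValueError: f(a) and f(b) must have different signs
```

>>> jog_arm(
  deltas=[
    {"gripper": 1, "translation": [0.042, 0.005, 0.029], "dr": [0, 0, 0]},
    {"gripper": 1, "translation": [0.043, 0.006, 0.028], "dr": [0, 0, 0]},
    {"gripper": 1, "translation": [0.044, 0.006, 0.027], "dr": [0, 0, 0]},
    {"gripper": 1, "translation": [0.045, 0.006, 0.026], "dr": [0, 0, 0]},
    {"gripper": 1, "translation": [0, 0, 0], "dr": [0, 0, 0]},
    {"gripper": 1, "translation": [0, 0, 0], "dr": [0, 0, 0]},
    {"gripper": 1, "translation": [0, 0, 0], "dr": [0, 0, 0]},
  ],
)

```text
clock: 16.08
eef_pos: [621.6, 101.6, 266.1]
tcp_rot: [2.993, -0.001, 1.699]
contact_force: [2.1, 5.5, -8.2]
opening: 0.273
```

```bash
sed -i 's/,\.7,1\.3)/,.3,1.5)/g; s/,\.7,1\.4)/,-.5,2)/; s/    for s,b in block/    for s,b in [q for q in block(w) if abs(q[1][0]-77)<6]: print("dark",s,b)\n    for s,b in []*0 or block/' meas.py; sed -i '$d' meas.py; cat >> meas.py <<'E'
    for s,b in [q for q in block(w) if abs(q[1][0]-77)<6]:
        g=np.arange(.9,1.25,.002); e=[abs(proj("wrist",arcpt(a,125,-112),c)[1]-b[1]) for a in g]; print("   th",g[int(np.argmin(e))])
E
python3 - <<'E'
from meas import *
s=r.sense();print(s["clock"],s["eef_pos"],s["contact_force"],s["opening"])
c=r.calibration("wrist"); w=r.grab_frame("wrist"); cv2.imwrite("pics/w11.png",w); pickle.dump(c,open("w11.pkl","wb"));cv2.imwrite("pics/scene11.png",r.grab_frame("scene"))
run(cv2.imread("pics/w10.png"),pickle.load(open("w10.pkl","rb")));run(w,c)
for a in(1.06,1.1): print(a,proj("wrist",arcpt(a,125,-112),c))
E
```

```text
16.0833 [621.55260026 101.57336586 266.12404762] [ 2.06054633  5.46288611 -8.15956406] 0.2732921360685952
knob [258.5 256.5  29.9] th 0.9582162808823613
edge row 255.5 n 16 th 0.9550629449725312
knob [258.5 253.5  30. ] th 1.0705701857116399
edge row 246.5 n 17 th 1.0663304257250898
1.06 [ 74.79303364 239.29262133]
1.1 [ 74.5076415  247.57806965]
```

Lid at 1.068 and holding, but the knob has crept about 6 mm across the pads, close to where it was lost before. There is time, so I'll lower it under control and re-grip with the offset pre-compensated.

>>> jog_arm(
  deltas=[
    {"gripper": 1, "translation": [-0.045, -0.006, -0.026], "dr": [0, 0, 0]},
    {"gripper": 1, "translation": [-0.087, -0.012, -0.055], "dr": [0, 0, 0]},
    {"gripper": 1, "translation": [-0.042, -0.005, -0.029], "dr": [0, 0, 0]},
    {"gripper": 1, "translation": [-0.093, -0.012, -0.064], "dr": [0, 0, 0]},
    {"gripper": 1, "translation": [-0.089, -0.012, -0.07], "dr": [0, 0, 0]},
    {"gripper": 1, "translation": [-0.099, -0.013, -0.088], "dr": [0, 0, 0]},
    {"gripper": 1, "translation": [-0.092, -0.012, -0.095], "dr": [0, 0, 0]},
    {"gripper": 1, "translation": [-0.085, -0.011, -0.101], "dr": [0, 0, 0]},
    {"gripper": 1, "translation": [-0.078, -0.01, -0.107], "dr": [0, 0, 0]},
    {"gripper": 1, "translation": [-0.061, -0.008, -0.096], "dr": [0, 0, 0]},
    {"gripper": 1, "translation": [-0.055, -0.007, -0.099], "dr": [0, 0, 0]},
    {"gripper": 1, "translation": [0, 0, 0], "dr": [0, 0, 0]},
  ],
)

```text
clock: 17.18
eef_pos: [537.6, 90.3, 182.2]
tcp_rot: [2.994, -0.001, 1.699]
contact_force: [-3.9, 2.3, 0.7]
opening: 0.276
```

>>> jog_arm(
  deltas=[
    {"gripper": 1, "translation": [-0.049, -0.006, -0.103], "dr": [0, 0, 0]},
    {"gripper": 1, "translation": [-0.043, -0.006, -0.105], "dr": [0, 0, 0]},
    {"gripper": 1, "translation": [-0.037, -0.005, -0.108], "dr": [0, 0, 0]},
    {"gripper": 1, "translation": [-0.026, -0.003, -0.091], "dr": [0, 0, 0]},
    {"gripper": 1, "translation": [-0.021, -0.003, -0.093], "dr": [0, 0, 0]},
    {"gripper": 1, "translation": [-0.016, -0.002, -0.094], "dr": [0, 0, 0]},
    {"gripper": 1, "translation": [-0.012, -0.002, -0.094], "dr": [0, 0, 0]},
    {"gripper": 1, "translation": [-0.007, -0.001, -0.08], "dr": [0, 0, 0]},
    {"gripper": 1, "translation": [0, 0, 0], "dr": [0, 0, 0]},
    {"gripper": 1, "translation": [0, 0, 0], "dr": [0, 0, 0]},
  ],
)

```text
clock: 18.02
eef_pos: [517.5, 87.7, 106.0]
tcp_rot: [2.994, -0.001, 1.7]
contact_force: [-1.6, 2.6, -0.8]
opening: 0.274
```

```bash
python3 - <<'E'
from meas import *
s=r.sense();print(s["clock"],s["eef_pos"],s["contact_force"],s["opening"])
c=r.calibration("wrist"); w=r.grab_frame("wrist"); cv2.imwrite("pics/w12.png",w); print(knob(w), knob(cv2.imread("pics/wrist3.png")))
for dz in(6,8,10): print(dz,proj("wrist",s["eef_pos"]+dz*np.array([.148,.019,-.989]),c))
E
```

```text
18.0167 [517.4552784   87.69758838 106.01522599] [-1.58031671  2.63369311 -0.84760242] 0.27372528538242663
[258.5        267.5         26.39999962] [261.5        267.5         33.29999924]
6 [260.36541344 270.41987342]
8 [260.33077316 268.00757551]
10 [260.2970748  265.66073065]
```

>>> jog_arm(
  deltas=[
    {"gripper": 1, "translation": [-0.002, 0, -0.08], "dr": [0, 0, 0]},
    {"gripper": 1, "translation": [0, 0, 0], "dr": [0, 0, 0]},
    {"gripper": 0, "translation": [0, 0, 0], "dr": [0, 0, 0]},
    {"gripper": 0, "translation": [0, 0, 0], "dr": [0, 0, 0]},
    {"gripper": 0, "translation": [-0.035, -0.005, -0.03], "dr": [0, 0, 0]},
    {"gripper": 0, "translation": [0, 0, 0], "dr": [0, 0, 0]},
    {"gripper": 0, "translation": [0, 0, 0], "dr": [0, 0, 0]},
  ],
)

```text
clock: 18.65
eef_pos: [513.4, 87.0, 95.3]
tcp_rot: [2.993, -0.001, 1.699]
contact_force: [0.4, -0.6, -0.5]
opening: 0.502
```

>>> jog_arm(
  deltas=[
    {"gripper": 1, "translation": [0, 0, 0], "dr": [0, 0, 0]},
    {"gripper": 1, "translation": [0, 0, 0], "dr": [0, 0, 0]},
    {"gripper": 1, "translation": [0, 0, 0], "dr": [0, 0, 0]},
    {"gripper": 1, "translation": [0, 0, 0], "dr": [0, 0, 0]},
    {"gripper": 1, "translation": [0, 0, 0], "dr": [0, 0, 0]},
  ],
  squeeze=60,
)

```text
clock: 19.07
eef_pos: [513.8, 87.3, 95.7]
tcp_rot: [2.993, -0.001, 1.699]
contact_force: [-1.8, 1.0, 5.1]
opening: 0.271
```

```bash
python3 - <<'E'
from meas import *
s=r.sense();print(s["clock"],s["eef_pos"],s["contact_force"],s["opening"])
c=r.calibration("wrist"); w=r.grab_frame("wrist"); cv2.imwrite("pics/w13.png",w); print(knob(w))
E
```

```text
19.0667 [513.766394    87.27088658  95.73358589] [-1.819942    0.99329681  5.05832982] 0.2713841875109594Traceback (most recent call last):
  File "<stdin>", line 3, in <module>
  File "meas.py", line 6, in knob
    k=cv2.HoughCircles(g,3,1,50,param1=120,param2=15,minRadius=15,maxRadius=35); return k[0,0]+[215,195,0]
                                                                                        ~^^^^^
TypeError: 'NoneType' object is not subscriptable
```

>>> jog_arm(
  deltas=[
    {"gripper": 1, "translation": [0.002, 0, 0.095], "dr": [0, 0, 0]},
    {"gripper": 1, "translation": [0.007, 0.001, 0.095], "dr": [0, 0, 0]},
    {"gripper": 1, "translation": [0.012, 0.002, 0.094], "dr": [0, 0, 0]},
    {"gripper": 1, "translation": [0.016, 0.002, 0.094], "dr": [0, 0, 0]},
    {"gripper": 1, "translation": [0.021, 0.003, 0.093], "dr": [0, 0, 0]},
    {"gripper": 1, "translation": [0.026, 0.003, 0.091], "dr": [0, 0, 0]},
    {"gripper": 1, "translation": [0.037, 0.005, 0.108], "dr": [0, 0, 0]},
    {"gripper": 1, "translation": [0.043, 0.006, 0.105], "dr": [0, 0, 0]},
    {"gripper": 1, "translation": [0.049, 0.006, 0.103], "dr": [0, 0, 0]},
    {"gripper": 1, "translation": [0.055, 0.007, 0.099], "dr": [0, 0, 0]},
    {"gripper": 1, "translation": [0.061, 0.008, 0.096], "dr": [0, 0, 0]},
    {"gripper": 1, "translation": [0, 0, 0], "dr": [0, 0, 0]},
  ],
)

```text
clock: 20.12
eef_pos: [548.0, 91.8, 205.0]
tcp_rot: [2.991, -0.001, 1.7]
contact_force: [0.0, 2.8, -2.8]
opening: 0.273
```

>>> jog_arm(
  deltas=[
    {"gripper": 1, "translation": [0.078, 0.01, 0.107], "dr": [0, 0, 0]},
    {"gripper": 1, "translation": [0.085, 0.011, 0.101], "dr": [0, 0, 0]},
    {"gripper": 1, "translation": [0.092, 0.012, 0.095], "dr": [0, 0, 0]},
    {"gripper": 1, "translation": [0.099, 0.013, 0.088], "dr": [0, 0, 0]},
    {"gripper": 1, "translation": [0.089, 0.012, 0.07], "dr": [0, 0, 0]},
    {"gripper": 1, "translation": [0.093, 0.012, 0.064], "dr": [0, 0, 0]},
    {"gripper": 1, "translation": [0, 0, 0], "dr": [0, 0, 0]},
    {"gripper": 1, "translation": [0, 0, 0], "dr": [0, 0, 0]},
    {"gripper": 1, "translation": [0, 0, 0], "dr": [0, 0, 0]},
  ],
)

```text
clock: 20.87
eef_pos: [599.9, 98.4, 254.9]
tcp_rot: [2.994, -0.001, 1.699]
contact_force: [-0.1, 0.6, 0.6]
opening: -0.001
```

```bash
python3 - <<'E'
from meas import *
s=r.sense();print(s["clock"],s["eef_pos"],s["contact_force"],s["opening"])
c=r.calibration("wrist"); w=r.grab_frame("wrist"); cv2.imwrite("pics/w14.png",w); pickle.dump(c,open("w14.pkl","wb"))
run(w,c)
E
```

```text
20.8667 [599.94143488  98.356342   254.87400902] [-0.08519562  0.62651767  0.55029779] -0.0009753871494354195Traceback (most recent call last):
  File "<stdin>", line 4, in <module>
  File "meas.py", line 18, in run
    k=knob(w); e=edge(w); print("knob",k.round(1),"th",brentq(lambda a:proj("wrist",arcpt(a,190,0),c)[1]-k[1],.3,1.5))
  File "meas.py", line 6, in knob
    k=cv2.HoughCircles(g,3,1,50,param1=120,param2=15,minRadius=15,maxRadius=35); return k[0,0]+[215,195,0]
                                                                                        ~^^^^^
TypeError: 'NoneType' object is not subscriptable
```

Lost again at the higher squeeze. The ball spins between the pads as the lid swings, so this time I'll co-rotate the tool with the lid, squeeze gently and lift slowly. First I retract, tilted further forward.

>>> jog_arm(
  deltas=[
    {"gripper": 1, "translation": [-0.1, -0.013, 0.1], "dr": [0, 0, 0]},
    {"gripper": -1, "translation": [-0.285, -0.037, -0.1], "dr": [0.0095, -0.0726, 0]},
    {"gripper": -1, "translation": [-0.285, -0.037, -0.1], "dr": [0.0095, -0.0726, 0]},
    {"gripper": -1, "translation": [-0.285, -0.037, -0.2], "dr": [0.0095, -0.0726, 0]},
    {"gripper": -1, "translation": [-0.285, -0.037, -0.2], "dr": [0.0095, -0.0726, 0]},
    {"gripper": -1, "translation": [0, 0, -0.25], "dr": [0, 0, 0]},
    {"gripper": -1, "translation": [0, 0, -0.27], "dr": [0, 0, 0]},
    {"gripper": -1, "translation": [0, 0, 0], "dr": [0, 0, 0]},
    {"gripper": -1, "translation": [0, 0, 0], "dr": [0, 0, 0]},
  ],
)

```text
clock: 21.67
eef_pos: [487.4, 81.4, 163.5]
tcp_rot: [2.574, 0.006, 1.696]
contact_force: [0.3, -0.4, 0.6]
opening: 0.999
```

```bash
python3 - <<'E'
from h import *
s=r.sense();print(s["clock"],s["eef_pos"],s["tcp_rot"],s["opening"])
c=r.calibration("wrist"); w=r.grab_frame("wrist"); cv2.imwrite("pics/w15.png",w)
print("knob exp",[proj("wrist",p,c) for p in([518.5,87.5,90],[521,88,90])])
im=r.grab_frame("scene"); cv2.imwrite("pics/scene15.png",im)
p=proj("wrist",[520,88,90],c).astype(int); g=w[p[1]-45:p[1]+45,p[0]-45:p[0]+45]
k=cv2.HoughCircles(cv2.GaussianBlur(g.min(2),(5,5),1),3,1,50,param1=100,param2=12,minRadius=14,maxRadius=32)
if k is not None:
    q=k[0,0,:2]+p-45; print(q,k[0,0,2],onz("wrist",q,90,c))
d=cv2.absdiff(im,cv2.imread("pics/scene9.png")).max(2); 
for nm,(x,y,X,Y) in dict(drawerpull=(215,200,260,235),clock=(190,188,222,212),tips=(208,150,262,190),beaker=(270,245,312,298),index=(318,135,340,160)).items(): print(nm,(d[y:Y,x:X]>40).sum())
E
```

```text
21.6667 [487.43492108  81.42487959 163.50860235] [2.57436512 0.0055751  1.69566452] 0.9985542962909941
knob exp [array([263.86888893, 191.11065619]), array([264.11525679, 193.80144367])]
[264.5 194.5] 24.1 [521.63056775  88.32968226  90.        ]
drawerpull 0
clock 0
tips 588
beaker 0
index 0
```

>>> jog_arm(
  deltas=[
    {"gripper": -1, "translation": [-0.13, -0.01, 0], "dr": [0, 0, 0]},
    {"gripper": -1, "translation": [0.143, 0.024, -0.225], "dr": [0, 0, 0]},
    {"gripper": -1, "translation": [0.143, 0.024, -0.225], "dr": [0, 0, 0]},
    {"gripper": 0, "translation": [0.143, 0.024, -0.226], "dr": [0, 0, 0]},
    {"gripper": 0, "translation": [0, 0, 0], "dr": [0, 0, 0]},
    {"gripper": 0, "translation": [0, 0, 0], "dr": [0, 0, 0]},
    {"gripper": 0, "translation": [0, 0, 0], "dr": [0, 0, 0]},
  ],
)

```text
clock: 22.35
eef_pos: [492.4, 78.6, 147.4]
tcp_rot: [2.569, 0.015, 1.687]
contact_force: [0.3, -0.1, 0.5]
opening: 0.501
```

>>> jog_arm(
  deltas=[
    {"gripper": 1, "translation": [0, 0, 0], "dr": [0, 0, 0]},
    {"gripper": 1, "translation": [0, 0, 0], "dr": [0, 0, 0]},
    {"gripper": 1, "translation": [0, 0, 0], "dr": [0, 0, 0]},
    {"gripper": 1, "translation": [0, 0, 0], "dr": [0, 0, 0]},
    {"gripper": 1, "translation": [0, 0, 0], "dr": [0, 0, 0]},
  ],
  squeeze=40,
)

```text
clock: 22.77
eef_pos: [491.8, 78.7, 146.5]
tcp_rot: [2.571, 0.015, 1.688]
contact_force: [0.1, 0.4, 0.3]
opening: 0.001
```

```bash
python3 - <<'E'
from meas import *
s=r.sense();print(s["clock"],s["eef_pos"],s["tcp_rot"],s["contact_force"],s["opening"])
c=r.calibration("wrist"); w=r.grab_frame("wrist"); cv2.imwrite("pics/w16.png",w)
from scipy.spatial.transform import Rotation as R
t=R.from_euler("xyz",s["tcp_rot"]).as_matrix()[:,2]
for a in(5,7,10): print(a,proj("wrist",s["eef_pos"]+a*t,c))
try: print(knob(w))
except Exception as e: print(e)
# lift with co-rotation: tool turns by f*theta about V while ball stays at same place in the tool
K=s["eef_pos"]+7*t; th=np.linspace(0,1.0,21); off0=s["eef_pos"]-K; f=.55; prev=s["eef_pos"]
for a in th[1:]:
    k=K+190*(1-np.cos(a))*U+[0,0,190*np.sin(a)]; p=k+R.from_rotvec(f*a*V).as_matrix()@off0
    print(round(a,2),np.round((p-prev)/100,3).tolist()); prev=p
print("dr",np.round(f*.05*V/(np.pi/2),4))
E
```

```text
22.7667 [491.81038313  78.66365645 146.48605532] [2.57082255 0.01501646 1.687573  ] [0.13647128 0.35525495 0.28259939] 0.0009169393179170431
5 [260.43538468 271.19734332]
7 [260.40437653 268.7484908 ]
10 [260.35944692 265.1998264 ]
[271.5        209.5         21.60000038]
0.05 [0.004, 0.001, 0.096]
0.1 [0.009, 0.001, 0.096]
0.15 [0.013, 0.002, 0.095]
0.2 [0.018, 0.002, 0.094]
0.25 [0.023, 0.003, 0.093]
0.3 [0.027, 0.004, 0.092]
0.35 [0.032, 0.004, 0.091]
0.4 [0.036, 0.005, 0.089]
0.45 [0.041, 0.005, 0.087]
0.5 [0.045, 0.006, 0.085]
0.55 [0.049, 0.006, 0.083]
0.6 [0.053, 0.007, 0.08]
0.65 [0.057, 0.007, 0.077]
0.7 [0.061, 0.008, 0.075]
0.75 [0.064, 0.008, 0.071]
0.8 [0.068, 0.009, 0.068]
0.85 [0.071, 0.009, 0.065]
0.9 [0.074, 0.01, 0.061]
0.95 [0.077, 0.01, 0.057]
1.0 [0.08, 0.01, 0.053]
dr [-0.0023  0.0174  0.    ]
```

```bash
python3 - <<'E'
from rig import r
print(r.sense()["qpos"])
E
```

```text
[ 0.18824977  0.16782137  2.3709402  -0.98597098  0.06137238 -0.53358924]
```

>>> jog_arm(
  deltas=[
    {"gripper": -1, "translation": [-0.05, 0, 0.1], "dr": [-0.0087, 0.0662, 0]},
    {"gripper": -1, "translation": [0, 0, 0.1], "dr": [-0.0087, 0.0662, 0]},
    {"gripper": -1, "translation": [0, 0, 0], "dr": [-0.0087, 0.0662, 0]},
    {"gripper": -1, "translation": [0, 0, 0], "dr": [-0.0087, 0.0662, 0]},
    {"gripper": -1, "translation": [0, 0, 0], "dr": [0, 0, 0]},
    {"gripper": -1, "translation": [0, 0, 0], "dr": [0, 0, 0]},
  ],
)

```text
clock: 23.32
eef_pos: [500.7, 61.1, 154.5]
tcp_rot: [2.756, 0.07, 1.664]
contact_force: [-0.7, -0.2, 1.1]
opening: 0.846
```

```bash
python3 - <<'E'
from h import *
from scipy.spatial.transform import Rotation as R
s=r.sense();print(s["clock"],s["eef_pos"],s["tcp_rot"],s["opening"],s["qpos"])
a=.15; t=np.sin(a)*U-np.array([0,0,np.cos(a)]); x=V; y=np.cross(t,x); T=np.c_[x,y,t]
C=R.from_euler("xyz",s["tcp_rot"]).as_matrix(); rv=R.from_matrix(T@C.T).as_rotvec(); print("dr to fix",rv/(np.pi/2))
print("delta to grasp",(np.array([521,88.1,90])-8*t-s["eef_pos"])/100)
E
```

```text
23.3167 [500.72919704  61.137063   154.48632107] [2.7556022  0.07035569 1.66365713] 0.8464574736674102 [ 0.18006504  0.17275841  2.23259762 -0.27447331  0.36863375 -1.25932574]
dr to fix [0.02760676 0.15420507 0.01823914]
delta to grasp [ 0.19085386  0.26807959 -0.56576152]
```

>>> jog_arm(
  deltas=[
    {"gripper": -1, "translation": [0.05, 0.09, 0.06], "dr": [0.0092, 0.0514, 0.0061]},
    {"gripper": -1, "translation": [0.07, 0.09, 0.04], "dr": [0.0092, 0.0514, 0.0061]},
    {"gripper": -1, "translation": [0.07, 0.088, 0], "dr": [0.0092, 0.0514, 0.0061]},
    {"gripper": -1, "translation": [0, 0, 0], "dr": [0, 0, 0]},
    {"gripper": -1, "translation": [0, 0, 0], "dr": [0, 0, 0]},
  ],
)

```text
clock: 23.73
eef_pos: [518.7, 86.7, 163.0]
tcp_rot: [2.993, 0.003, 1.7]
contact_force: [-0.2, -0.7, -0.9]
opening: 0.999
```

```bash
python3 - <<'E'
from h import *
from scipy.spatial.transform import Rotation as R
s=r.sense();print(s["clock"],s["eef_pos"],s["tcp_rot"],s["opening"],s["qpos"])
C=R.from_euler("xyz",s["tcp_rot"]).as_matrix(); a=.15
t=np.sin(a)*U-np.array([0,0,np.cos(a)]);T=np.c_[V,np.cross(t,V),t]
print("dr to fix",R.from_matrix(T@C.T).as_rotvec()/(np.pi/2),"delta to grasp",(np.array([521,88.1,90])-8*t-s["eef_pos"])/100)
E
```

```text
23.7333 [518.71980178  86.67817919 163.02893646] [2.9934789  0.00346747 1.70025567] 0.9987662372906642 [ 0.16824526  0.25356095  2.02759465 -0.01399412  0.71261218 -1.52235635]
dr to fix [ 0.00234426 -0.00090516  0.00034627] delta to grasp [ 0.01094781  0.01266843 -0.65118768]
```

Good, back on the branch. Descend, close gently, and check the ball's place between the pads.

>>> jog_arm(
  deltas=[
    {"gripper": -1, "translation": [0.011, 0.013, -0.25], "dr": [0.0023, 0, 0]},
    {"gripper": -1, "translation": [0, 0, -0.25], "dr": [0, 0, 0]},
    {"gripper": 0, "translation": [0, 0, -0.15], "dr": [0, 0, 0]},
    {"gripper": 0, "translation": [0, 0, 0], "dr": [0, 0, 0]},
    {"gripper": 0, "translation": [0, 0, 0], "dr": [0, 0, 0]},
  ],
)

```text
clock: 24.15
eef_pos: [517.3, 88.4, 97.9]
tcp_rot: [2.997, -0.002, 1.702]
contact_force: [-0.7, -0.3, 0.4]
opening: 0.606
```

>>> jog_arm(
  deltas=[
    {"gripper": 1, "translation": [0, 0, 0], "dr": [0, 0, 0]},
    {"gripper": 1, "translation": [0, 0, 0], "dr": [0, 0, 0]},
    {"gripper": 1, "translation": [0, 0, 0], "dr": [0, 0, 0]},
    {"gripper": 1, "translation": [0, 0, 0], "dr": [0, 0, 0]},
    {"gripper": 1, "translation": [0, 0, 0], "dr": [0, 0, 0]},
  ],
  squeeze=35,
)

```text
clock: 24.57
eef_pos: [519.8, 88.2, 100.2]
tcp_rot: [2.994, -0.002, 1.703]
contact_force: [-0.6, -9.4, 2.9]
opening: 0.282
```

```bash
python3 - <<'E'
from meas import *
from scipy.spatial.transform import Rotation as R
s=r.sense();print(s["clock"],s["eef_pos"],s["tcp_rot"],s["contact_force"],s["opening"])
c=r.calibration("wrist"); w=r.grab_frame("wrist"); cv2.imwrite("pics/w17.png",w)
t=R.from_euler("xyz",s["tcp_rot"]).as_matrix()[:,2]
print([proj("wrist",s["eef_pos"]+a*t,c).round(1) for a in(6,8,10)])
try: print(knob(w))
except Exception as e: print(e)
off0=-8*t; K=s["eef_pos"]+8*t; f=.45; prev=s["eef_pos"]
for a in np.linspace(0,1.1,23)[1:]:
    k=K+190*(1-np.cos(a))*U+[0,0,190*np.sin(a)]; p=k+R.from_rotvec(f*a*V).as_matrix()@off0
    print(round(a,2),np.round((p-prev)/100,3).tolist()); prev=p
print("dr",np.round(f*.05*V/(np.pi/2),4))
E
```

```text
24.5667 [519.78616631  88.22687485 100.19180212] [ 2.99354136e+00 -2.30623123e-03  1.70277954e+00] [-0.60817541 -9.44439641  2.88842714] 0.2822463789680904
[array([260.3, 270.5]), array([260.3, 268.1]), array([260.3, 265.7])]
[254.5        261.5         33.29999924]
0.05 [0.004, 0.001, 0.095]
0.1 [0.009, 0.001, 0.095]
0.15 [0.014, 0.002, 0.094]
0.2 [0.018, 0.002, 0.094]
0.25 [0.023, 0.003, 0.093]
0.3 [0.027, 0.004, 0.091]
0.35 [0.032, 0.004, 0.09]
0.4 [0.036, 0.005, 0.088]
0.45 [0.041, 0.005, 0.086]
0.5 [0.045, 0.006, 0.084]
0.55 [0.049, 0.006, 0.082]
0.6 [0.053, 0.007, 0.08]
0.65 [0.057, 0.007, 0.077]
0.7 [0.061, 0.008, 0.074]
0.75 [0.064, 0.008, 0.071]
0.8 [0.068, 0.009, 0.068]
0.85 [0.071, 0.009, 0.064]
0.9 [0.074, 0.01, 0.06]
0.95 [0.077, 0.01, 0.057]
1.0 [0.08, 0.01, 0.053]
1.05 [0.082, 0.011, 0.049]
1.1 [0.085, 0.011, 0.045]
dr [-0.0019  0.0142  0.    ]
```

>>> jog_arm(
  deltas=[
    {"gripper": 0.1, "translation": [0, 0, 0], "dr": [0, 0, 0]},
    {"gripper": 0.1, "translation": [0, 0, 0], "dr": [0, 0, 0]},
    {"gripper": 0.1, "translation": [0, -0.012, -0.035], "dr": [0, 0, 0]},
    {"gripper": 0.1, "translation": [0, 0, 0], "dr": [0, 0, 0]},
    {"gripper": 1, "translation": [0, 0, 0], "dr": [0, 0, 0]},
    {"gripper": 1, "translation": [0, 0, 0], "dr": [0, 0, 0]},
    {"gripper": 1, "translation": [0, 0, 0], "dr": [0, 0, 0]},
    {"gripper": 1, "translation": [0, 0, 0], "dr": [0, 0, 0]},
  ],
)

```text
clock: 25.28
eef_pos: [519.3, 88.0, 95.5]
tcp_rot: [2.995, -0.004, 1.703]
contact_force: [-0.5, -1.8, 3.3]
opening: 0.282
```

>>> jog_arm(
  deltas=[
    {"gripper": 1, "translation": [0.004, 0.001, 0.095], "dr": [-0.0019, 0.0142, 0]},
    {"gripper": 1, "translation": [0.009, 0.001, 0.095], "dr": [-0.0019, 0.0142, 0]},
    {"gripper": 1, "translation": [0.014, 0.002, 0.094], "dr": [-0.0019, 0.0142, 0]},
    {"gripper": 1, "translation": [0.018, 0.002, 0.094], "dr": [-0.0019, 0.0142, 0]},
    {"gripper": 1, "translation": [0.023, 0.003, 0.093], "dr": [-0.0019, 0.0142, 0]},
    {"gripper": 1, "translation": [0.027, 0.004, 0.091], "dr": [-0.0019, 0.0142, 0]},
    {"gripper": 1, "translation": [0.032, 0.004, 0.09], "dr": [-0.0019, 0.0142, 0]},
    {"gripper": 1, "translation": [0.036, 0.005, 0.088], "dr": [-0.0019, 0.0142, 0]},
    {"gripper": 1, "translation": [0.041, 0.005, 0.086], "dr": [-0.0019, 0.0142, 0]},
    {"gripper": 1, "translation": [0.045, 0.006, 0.084], "dr": [-0.0019, 0.0142, 0]},
    {"gripper": 1, "translation": [0, 0, 0], "dr": [0, 0, 0]},
  ],
)

```text
clock: 26.2
eef_pos: [545.1, 91.5, 187.3]
tcp_rot: [-3.062, -0.004, 1.702]
contact_force: [-2.1, -1.8, -0.4]
opening: 0.278
```

>>> jog_arm(
  deltas=[
    {"gripper": 1, "translation": [0.049, 0.006, 0.082], "dr": [-0.0019, 0.0142, 0]},
    {"gripper": 1, "translation": [0.053, 0.007, 0.08], "dr": [-0.0019, 0.0142, 0]},
    {"gripper": 1, "translation": [0.057, 0.007, 0.077], "dr": [-0.0019, 0.0142, 0]},
    {"gripper": 1, "translation": [0.061, 0.008, 0.074], "dr": [-0.0019, 0.0142, 0]},
    {"gripper": 1, "translation": [0.064, 0.008, 0.071], "dr": [-0.0019, 0.0142, 0]},
    {"gripper": 1, "translation": [0, 0, 0], "dr": [0, 0, 0]},
    {"gripper": 1, "translation": [0, 0, 0], "dr": [0, 0, 0]},
  ],
)

```text
clock: 26.78
eef_pos: [572.7, 95.2, 223.9]
tcp_rot: [-2.951, -0.004, 1.702]
contact_force: [2.4, 0.2, -4.5]
opening: 0.281
```

```bash
cat > m2.py <<'E'
from meas import *
from scipy.spatial.transform import Rotation as R
def go(tag):
    s=r.sense();print(s["clock"],s["eef_pos"].round(1),s["tcp_rot"].round(3),s["contact_force"].round(1),s["opening"].__round__(3))
    c=r.calibration("wrist"); w=r.grab_frame("wrist"); cv2.imwrite(f"pics/w{tag}.png",w); pickle.dump(c,open(f"w{tag}.pkl","wb")); cv2.imwrite(f"pics/scene{tag}.png",r.grab_frame("scene"))
    t=R.from_euler("xyz",s["tcp_rot"]).as_matrix()[:,2]
    print("ball exp rows 4,6,8,10:",[proj("wrist",s["eef_pos"]+a*t,c)[1].round(1) for a in(4,6,8,10)])
    try: run(w,c)
    except Exception as e: print(e)
    b=s["eef_pos"]+6*t-H; print("kin theta",np.arctan2(b[2],-(b@U)),"rad",np.hypot(b[2],b@U)); return w,c
E
python3 -c "
from m2 import *
go(18)"
```

```text
26.7833 [572.7  95.2 223.9] [-2.951 -0.004  1.702] [ 2.4  0.2 -4.5] 0.281
ball exp rows 4,6,8,10: [np.float64(273.4), np.float64(270.9), np.float64(268.5), np.float64(266.1)]
knob [258.5 263.5  32. ] th 0.7442304550820913
edge row 296.0 n 7 th 0.7548537626665329
kin theta 0.753655772252074 rad 187.01679948908927
```

>>> jog_arm(
  deltas=[
    {"gripper": 1, "translation": [0.068, 0.009, 0.068], "dr": [-0.0019, 0.0142, 0]},
    {"gripper": 1, "translation": [0.071, 0.009, 0.064], "dr": [-0.0019, 0.0142, 0]},
    {"gripper": 1, "translation": [0.074, 0.01, 0.06], "dr": [-0.0019, 0.0142, 0]},
    {"gripper": 1, "translation": [0.077, 0.01, 0.057], "dr": [-0.0019, 0.0142, 0]},
    {"gripper": 1, "translation": [0.08, 0.01, 0.053], "dr": [-0.0019, 0.0142, 0]},
    {"gripper": 1, "translation": [0, 0, 0], "dr": [0, 0, 0]},
    {"gripper": 1, "translation": [0, 0, 0], "dr": [0, 0, 0]},
  ],
)

```text
clock: 27.47
eef_pos: [609.3, 100.0, 254.2]
tcp_rot: [-2.838, -0.004, 1.701]
contact_force: [0.2, 1.8, -4.1]
opening: 0.278
```

```bash
python3 -c "
from m2 import *
w,c=go(19)
print(proj('wrist',arcpt(1.1,125,-112),c))"
```

```text
27.4667 [609.3 100.  254.2] [-2.838 -0.004  1.701] [ 0.2  1.8 -4.1] 0.278
ball exp rows 4,6,8,10: [np.float64(273.6), np.float64(271.1), np.float64(268.7), np.float64(266.3)]
knob [258.5 262.5  31.1] th 0.9928098582690431
edge row 288.0 n 13 th 1.0037659724872634
kin theta 1.007455754711517 rad 187.49308922240462
[ 53.70439103 332.83002595]
```

>>> jog_arm(
  deltas=[
    {"gripper": 1, "translation": [0.041, 0.005, 0.025], "dr": [0, 0, 0]},
    {"gripper": 1, "translation": [0.041, 0.006, 0.024], "dr": [0, 0, 0]},
    {"gripper": 1, "translation": [0.038, 0.005, 0.021], "dr": [0, 0, 0]},
    {"gripper": 1, "translation": [0.038, 0.005, 0.02], "dr": [0, 0, 0]},
    {"gripper": 1, "translation": [0, 0, 0], "dr": [0, 0, 0]},
    {"gripper": 1, "translation": [0, 0, 0], "dr": [0, 0, 0]},
    {"gripper": 1, "translation": [0, 0, 0], "dr": [0, 0, 0]},
  ],
)

```text
clock: 28.15
eef_pos: [625.3, 102.1, 264.1]
tcp_rot: [-2.837, -0.004, 1.701]
contact_force: [-0.9, 3.7, -3.4]
opening: 0.276
```

```bash
python3 - <<'E'
from m2 import *
w,c=go(20)
p=proj('wrist',arcpt(1.1,125,-108),c);print("index px",p, "pointer px",proj('wrist',arcpt(1.09,125,-100),c))
im=cv2.imread("pics/scene20.png")
A=cv2.resize(im[120:190,285:355],(400,400),interpolation=2)
x0=max(0,int(p[0])-40);y0=min(384-80,max(0,int(p[1])-40)); B=cv2.resize(w[y0:y0+80,x0:x0+80],(400,400),interpolation=2); print(x0,y0)
cv2.imwrite("pics/crop20.png",np.hstack([A,B]))
E
```

```text
28.15 [625.3 102.1 264.1] [-2.837 -0.004  1.701] [-0.9  3.7 -3.4] 0.276
ball exp rows 4,6,8,10: [np.float64(273.6), np.float64(271.1), np.float64(268.7), np.float64(266.3)]
knob [257.5 264.5  32.2] th 1.095975028691496
edge row 281.0 n 14 th 1.0978625539038744
kin theta 1.1080035142899314 rad 188.19909643748605
index px [ 71.91849957 297.53921779] pointer px [ 86.46099542 295.18995721]
31 257
```

View pics/crop20.png

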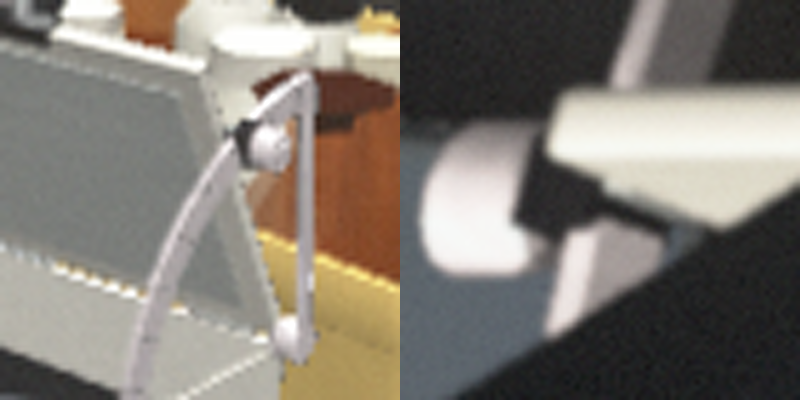

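```bash
python3 - <<'E'
from m2 import *
def prof(tag,x0,y0,sc,rows,cols):
    w=cv2.imread(f"pics/w{tag}.png");c=pickle.load(open(f"w{tag}.pkl","rb"))
    print(tag)
    for th in(1.06,1.08,1.1,1.12): print(th,[(rd,off,proj("wrist",arcpt(th,rd,off),c).round(1).tolist()) for rd,off in((110,-105.5),(125,-105.5),(132,-105.5),(125,-100),(125,-112))])
    print("cols",list(cols)); 
    for y in rows: print(y,[int(w[y,x].mean()) for x in cols])
prof(20,0,0,1,range(282,312),range(54,94,2))
prof(6,0,0,1,range(254,276),range(68,106,2))
E
```

```text
20
1.06 [(110, -105.5, [89.7, 294.8]), (125, -105.5, [78.6, 288.7]), (132, -105.5, [73.0, 285.6]), (125, -100, [88.1, 288.6]), (125, -112, [67.4, 288.8])]
1.08 [(110, -105.5, [88.8, 298.4]), (125, -105.5, [77.5, 293.1]), (132, -105.5, [71.6, 290.3]), (125, -100, [87.0, 293.0]), (125, -112, [66.1, 293.2])]
1.1 [(110, -105.5, [87.9, 302.1]), (125, -105.5, [76.3, 297.5]), (132, -105.5, [70.3, 295.1]), (125, -100, [85.9, 297.4]), (125, -112, [64.9, 297.6])]
1.12 [(110, -105.5, [87.0, 305.8]), (125, -105.5, [75.2, 302.0]), (132, -105.5, [69.1, 300.1]), (125, -100, [84.8, 301.9]), (125, -112, [63.7, 302.1])]
cols [54, 56, 58, 60, 62, 64, 66, 68, 70, 72, 74, 76, 78, 80, 82, 84, 86, 88, 90, 92]
282 [99, 96, 85, 106, 201, 231, 234, 234, 234, 234, 234, 233, 234, 234, 233, 234, 233, 235, 234, 233]
283 [112, 108, 85, 115, 216, 236, 238, 237, 238, 238, 239, 238, 237, 238, 238, 238, 238, 239, 238, 238]
284 [125, 110, 66, 130, 227, 241, 240, 242, 242, 242, 242, 242, 242, 241, 241, 241, 242, 242, 241, 242]
285 [136, 113, 58, 138, 235, 244, 244, 244, 244, 245, 244, 244, 244, 244, 244, 244, 244, 245, 
[... 4530 characters left out ...]
, 133, 180, 169, 135, 135, 155, 143, 98, 106, 101, 91]
269 [152, 56, 52, 50, 52, 54, 51, 50, 94, 141, 141, 137, 150, 163, 151, 110, 106, 102, 92]
270 [149, 59, 50, 53, 52, 53, 54, 50, 85, 134, 144, 157, 164, 169, 150, 111, 106, 101, 89]
271 [150, 54, 51, 55, 49, 52, 51, 46, 96, 147, 156, 166, 168, 167, 145, 110, 106, 99, 91]
272 [154, 57, 48, 56, 52, 54, 51, 55, 122, 163, 163, 169, 168, 166, 146, 110, 109, 102, 91]
273 [169, 68, 54, 55, 51, 56, 59, 85, 146, 172, 166, 171, 167, 166, 146, 111, 108, 103, 89]
274 [200, 113, 85, 64, 55, 59, 99, 145, 181, 175, 164, 166, 170, 168, 148, 111, 106, 105, 91]
275 [227, 181, 143, 90, 73, 84, 153, 213, 214, 177, 166, 168, 169, 167, 152, 113, 106, 102, 91]
```

The index needle and block read 1.10 rad, and the lid reads 1.096 and 1.098. The dark pointer lies right beside the needle in the close crop (605–690, 195–240). I'll let a second pass to check the hold is steady.

>>> jog_arm(
  deltas=[
    {"gripper": 1, "translation": [0, 0, 0], "dr": [0, 0, 0]},
    {"gripper": 1, "translation": [0, 0, 0], "dr": [0, 0, 0]},
    {"gripper": 1, "translation": [0, 0, 0], "dr": [0, 0, 0]},
    {"gripper": 1, "translation": [0, 0, 0], "dr": [0, 0, 0]},
    {"gripper": 1, "translation": [0, 0, 0], "dr": [0, 0, 0]},
    {"gripper": 1, "translation": [0, 0, 0], "dr": [0, 0, 0]},
    {"gripper": 1, "translation": [0, 0, 0], "dr": [0, 0, 0]},
    {"gripper": 1, "translation": [0, 0, 0], "dr": [0, 0, 0]},
    {"gripper": 1, "translation": [0, 0, 0], "dr": [0, 0, 0]},
    {"gripper": 1, "translation": [0, 0, 0], "dr": [0, 0, 0]},
    {"gripper": 1, "translation": [0, 0, 0], "dr": [0, 0, 0]},
    {"gripper": 1, "translation": [0, 0, 0], "dr": [0, 0, 0]},
  ],
)

```text
clock: 29.25
eef_pos: [625.3, 102.1, 264.1]
tcp_rot: [-2.838, -0.004, 1.701]
contact_force: [-0.8, 6.0, -2.9]
opening: 0.277
```

```bash
python3 - <<'E'
from m2 import *
w,c=go(21)
im=cv2.imread("pics/scene21.png"); i0=cv2.imread("pics/scene0.png")
for nm,(x,y,X,Y) in dict(clock=(190,188,222,212),tips=(208,150,262,190),beaker=(270,245,312,298)).items():
    d=cv2.absdiff(im,i0).max(2)[y:Y,x:X]; print(nm,(d>40).sum())
d=cv2.absdiff(im,cv2.imread("pics/scene6.png")).max(2); print("drawer/bar vs scene6",(d[195:235,210:300]>40).sum(),"index",(d[138:158,326:340]>40).sum())
print("dark line",[(x,int(w[294:305,x].mean(1).argmin()+294)) for x in(72,76,80,84)])
# white dish blob inside box, wrist view
for n in(6,21):
    a=cv2.imread(f"pics/w{n}.png"); cc=pickle.load(open(f"w{n}.pkl","rb")); m=(a[:,:,:].min(2)>150).astype(np.uint8)
    N,l,st,ce=cv2.connectedComponentsWithStats(m); 
    for i in range(1,N):
        if 200<ce[i][0]<320 and ce[i][1]<240 and st[i][4]>800 and .8<st[i][2]/st[i][3]<1.25:
            p=onz("wrist",ce[i],38,cc)-H; print(n,"dish box coords",(p@U)+78,p@V,st[i].tolist())
E
```

```text
29.25 [625.3 102.1 264.1] [-2.838 -0.004  1.701] [-0.8  6.  -2.9] 0.277
ball exp rows 4,6,8,10: [np.float64(273.5), np.float64(271.0), np.float64(268.6), np.float64(266.2)]
knob [259.5 264.5  32.2] th 1.0962863951133248
edge row 281.0 n 14 th 1.0982501019477213
kin theta 1.1081242114928904 rad 188.1730816691986
clock 28
tips 257
beaker 0
drawer/bar vs scene6 4 index 2
dark line [(72, 298), (76, 299), (80, 301), (84, 302)]
6 dish box coords -71.94493272212725 4.788449179398686 [136, 8, 266, 232, 6923]
6 dish box coords -8.311207692200554 0.39338011607936274 [225, 110, 68, 67, 3622]
```

```bash
python3 - <<'E'
from h import *
a,b=cv2.imread("pics/scene21.png"),cv2.imread("pics/scene6.png"); d=cv2.absdiff(a,b).max(2)
print("tips",(d[150:190,208:262]>40).sum(),"clock",(d[188:212,190:222]>40).sum(),"dish",(d[182:202,270:305]>40).sum())
r.sign_off()
E
```

```text
tips 0 clock 0 dish 0
the job is handed in; nothing more can be done
```

I pushed the drawer shut with the lid down, then raised the lid to the index. The arm is still holding it there by the knob, and the job is handed in at about 29 s of the 42 s allowed.

**It took four grips of the knob.** Twice the knob slipped out after I raised the squeeze to 60 N, and the lid fell shut from near its raised position. A third grip was creeping, so I lowered that one under control. The last grip, at 35 N with the tool turning along with the lid, held.

**Last checks:**
- **Drawer:** the bar measured 12.1 mm in front of the knob, against 12 mm when fully shut, and it met a firm stop at about 14 N. In the room-camera pictures, the drawer had not moved between the first lift and hand-in.
- **Lid angle:** the index reads 1.10 rad. The lid reads 1.096 rad at the knob and 1.098 rad at its front edge. The arm's own position gives 1.108 rad, which I trust less because the ball had shifted in the pads. In the close view the pointer lies right beside the index needle, with a possible error of about 0.01 rad.
- **Holding:** the angle did not change over a one-second wait, with only a few newtons on the wrist.
- **Dish:** it was seated in its recess at the first lift. The room-camera view of it is unchanged since, including after the two lid falls.
- **Index, tip box, timer and beaker:** none showed any movement. The tip box and timer differed slightly from the very first picture, probably from the arm and its shadow. Both matched a mid-job picture exactly.

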